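# Find the full tea tin

### The arm

A 7-joint arm with a two-finger parallel gripper is mounted at the origin on a cart in front of the work surface, level with it; the furniture and walls round the work are solid. World frame = base frame: x ahead of the robot, y to its left, z up, the work surface at z = 0. Lengths are in m, angles in rad, forces in N, time in s.
With the tool pointing down it reaches from about 0.4 to 0.85 m from the base axis. Payload 10.4 kg.
Tool frame: the origin (TCP) lies between the finger pads; the fingertips stand tcp_to_tips ahead of it and the grasp point (between the pads) lies 8 mm behind it (tcp_to_tips is the distance from the TCP to the fingertips, in m); z points along the fingers, y is the line along which they close (so a half turn about z gives the same grasp; the last joint's range is limited). The gripper opens to 85 mm and grips with 20 to 120 N. Pads are 22 mm wide; open, the fingers measure 114 mm over their backs; the gripper's body (76 mm by 85 mm) begins 54 mm behind the grasp point. The pads swing forward as they close: fully open they stand 13 mm farther back than shut.
Start: joints at [-1.234, 0.332, -0.065, 1.46, 0.022, 1.35, -0.088], TCP at [0.22, 0.585, 0.242] pointing down, gripper open.
Joint ranges: [-2.6, 2.6], [-0.5, 2.12], [-1.47, 1.34], [0.16, 2.42], [-1.27, 4.41], [0.06, 2.06], [-2.6, 2.6]. Speed limits (rad/s): [2.22, 2.22, 2.79, 2.79, 3.14, 3.14, 3.14].

### API

Orientations are given as a unit quaternion [x, y, z, w].
In Python, from workcell import * gives the robot as it stands.
- The arm moves only by the tool apply_moves, never from a script. Its argument "rows" is a list of rows, each an object of numbers: "x", "y", "z": the shift along the tool's x, y, z in mm; "ax", "ay", "az": the turn, a rotation vector about the tool's x, y, z in degrees; "gripper": the closure, from 0 (fully open) to 1 (shut). A call has 1 to 5 rows; each row shifts and turns the commanded pose from where the row before left it, along the tool's axes as they then stand; what a row does not reach is not made up. A row lasts 1/12 s, in which the tool goes at most 41.7 mm and 7.16 degrees, less where a joint would pass 70% of its speed; a pose out of reach is approached as far as the arm can. A call with a gripper value outside its range is refused whole. The fingers move at their own pace and stop on an object; "newtons" is the grip in N (left out, the last holds). Time passes only in rows, so rows that do not move let the fingers close. It gives the time, the measured TCP pose, the force, the opening and the grip force at its end, in the units of the state.
- get_obs(): the state, without advancing time (a new reading comes with each control period).
- camera(name): name is "side" or "top" or "wrist"; returns a dict with "color" (384x512x3 uint8, red, green, blue), "fov_y" (degrees; the focal length in pixels is half the picture's height over the tangent of half this angle, whatever the lens; pixels are square), "cx", "cy" (the principal point, pixels), "k1" (the pictures are not rectified: a ray, as slopes to the right and down, at radius r is drawn at 1 + k1 r^2 times it, then the intrinsics apply), "rvec" (rotation vector, rad) and "tvec" (3), from world to camera coordinates, as OpenCV has them. Camera axes: x right, y down, z forward; pixel columns grow to the right and rows downward; lengths in m; the calibration is good to about 2 mm. A picture is of the moment at which its call begins. There is no depth.
- hand_in(): hands the job in; it is judged then, once.
The state is a dict: "clock": time; "joint_pos": joint angles; "joint_velocities": joint speeds; "tau": joint torques, N m; "position": TCP position; "ee_rot": TCP orientation; "ft_force": force on the tool from outside, world axes, zero at the start; "torque": the same for the moment, N m; "grip_width": opening from 0.0 (shut) to 1.0 (fully open); "grasp_force": force on a finger pad.
Only numpy, scipy, OpenCV 4.12 (cv2) and the standard library are available. Lean on these libraries where they do the work, as an engineer would, in place of code of your own. Each camera call takes 0.05 s, during which the arm holds its last target. There are 200 camera calls.

### The job

One of the three identical closed tea tins in the crate is full, the other two are nearly empty. To get at them, slide the crate's front board straight up out of its grooves by its tab and stand it in the free front slot of the chopping-board rack; then heft the tins one after the other from left to right, lifting each a few centimetres off the crate's floor for a moment and standing it back in its bay before you take the next. Finish while still holding the heaviest one up, upright and still, with its base at least 15 cm above the worktop and the other two in their bays; never tip a tin over, and leave everything else alone.

Things in the scene. Friction and masses are not known exactly. Their poses are not given: they have to be found in the camera images.
- crate: open-topped wooden crate, fixed, 140 mm deep (its x, from -74 to +66), 232 wide (its y), 76 high at the end cheeks; floor 8 thick; back wall 8 thick, 56 high, inner face at x +58. Origin on the underside, between the cheeks; +x to its back, away from the robot (yaw up to 0.2 rad), +y to its left. Wall cabinets hang behind: from 0.47 m up, beyond x 0.61 m of the room (handles 0.57 m)
- front_grooves (a point): on the crate's floor (8 mm up) midway between its two vertical grooves, at crate x -60 mm. Each groove is 8 mm deep, 12 wide, with a rounded mouth at the cheek's top, 76 mm above the worktop; from groove bottom to groove bottom 216 mm. The board stands here on the floor at the start
- bay_left (a point): centre of the left bay's floor (crate x -19, y +68 mm, 8 mm up); the bays are 64 mm square between strips 6 to 10 mm high. Behind the bays' rear strip (4 mm thick) 41 mm of free floor is left for a finger before the back wall
- bay_middle (a point): centre of the middle bay's floor (crate x -19, y 0 mm, 8 mm up)
- bay_right (a point): centre of the right bay's floor (crate x -19, y -68 mm, 8 mm up)
- board: loose brown wooden front board, 8 mm thick (its x), 211 wide (its y), 74 high plus a tab 64 wide and 40 high in the middle of its top edge: 114 in all; lower corners rounded by 8 mm; 0.16 kg. Origin: centre of the underside, z up to the tab. Starts in the crate's grooves, where it leaves no finger room in front of the tins; the tab rises 42 mm above their lids
- rack: chopping-board rack left of the crate, fixed: two dark bars along its x, 14 mm high and 110 apart, with four rows of upright dowels (10 mm thick, round tops 75 mm above the worktop). A grey-green cutting board (8 thick, 190 wide, top edge 102 mm above the worktop) stands in its back slot at rack x +24 mm. Origin on the worktop, +x away from the robot (yaw up to 0.2 rad), z up
- free_slot (a point): centre of the rack's free front slot, on top of the bars (14 mm up), at rack x -28 mm; axes as the rack. The slot runs along y between dowels at y +55 and -55 mm and is 14 mm wide; a board stands in it along y, on the bars
- tin_left: closed tea tin, green with a cream band and a dull gold lid (fixed), 58 mm diameter, 72 mm high. Origin: centre of the underside, z up. Starts in the left bay (crate y +68 mm), on the crate's floor. A tin weighs 0.21 to 0.29 kg nearly empty, 0.53 to 0.63 kg full; its contents sit loose inside, out of sight
- tin_middle: identical tin, starts in the middle bay (crate y 0)
- tin_right: identical tin, starts in the right bay (crate y -68 mm)
- tea_mug: patterned mug with handle, 85x128x82 mm, behind the rack; to be left alone; origin under its centre
- spoon: metal teaspoon, 130x27x11 mm, lying right of the mug; to be left alone; origin under its centre
- peeler: vegetable peeler with a dark green handle, 170x25x18 mm, lying right of the crate; to be left alone; origin under its centre
- pepper: spice jar with a dark cap, 41x41x105 mm, behind the crate on the right; to be left alone; origin under its centre
- lemon_1: lemon, 78x55x56 mm, right of the peeler; to be left alone; origin under its centre
Not all that is in view belongs to the job. What is shaped like the tin_left but pink or red is not meant.

How it is judged:
On the way, in this order (a step that is already met when the one before it is completed fails the run):
1. the board has been slid up out of the crate's grooves and is held clear of them (z of board in the frame of crate above 0.078 m and contact force between board and the fingers above 1 N and z of tin_left in the frame of crate between 0.005 and 0.011 m and angle between each of tin_left, tin_middle, tin_right's own z axis and vertical below 0.1 rad and z of tin_middle in the frame of crate between 0.005 and 0.011 m and z of tin_right in the frame of crate between 0.005 and 0.011 m), for 0.1 s.
2. the board stands in the rack's free slot, let go (z of board in the frame of free_slot between -0.004 and 0.004 m and x of board in the frame of free_slot between -0.008 and 0.008 m and horizontal distance between board and free_slot below 0.045 m and angle between board's own z axis and vertical below 0.2 rad and contact force between board and the fingers below 0.05 N), for 0.2 s.
3. the left tin is lifted 20 mm or more off the crate's floor, held by the fingers alone, the other two standing in their bays (z of tin_left in the frame of crate above 0.028 m and contact force between tin_left and the fingers above 1 N and contact force between tin_left and crate below 0.05 N and z of tin_middle in the frame of crate between 0.005 and 0.011 m and angle between each of tin_middle, tin_right's own z axis and vertical below 0.1 rad and z of tin_right in the frame of crate between 0.005 and 0.011 m), for 0.3 s.
4. the middle tin is lifted 20 mm or more off the crate's floor, held by the fingers alone, the other two standing in their bays (z of tin_middle in the frame of crate above 0.028 m and contact force between tin_middle and the fingers above 1 N and contact force between tin_middle and crate below 0.05 N and z of tin_left in the frame of crate between 0.005 and 0.011 m and angle between each of tin_left, tin_right's own z axis and vertical below 0.1 rad and z of tin_right in the frame of crate between 0.005 and 0.011 m), for 0.3 s.
5. the right tin is lifted 20 mm or more off the crate's floor, held by the fingers alone, the other two standing in their bays (z of tin_right in the frame of crate above 0.028 m and contact force between tin_right and the fingers above 1 N and contact force between tin_right and crate below 0.05 N and z of tin_left in the frame of crate between 0.005 and 0.011 m and angle between each of tin_left, tin_middle's own z axis and vertical below 0.1 rad and z of tin_middle in the frame of crate between 0.005 and 0.011 m), for 0.3 s.
At the end, for the whole second after the job is handed in: Full tin held by the fingers alone, still (0.03 m/s), upright (0.2 rad), base over 145 mm up. Others untouched, upright (0.1 rad), on the crate floor (3 mm), each weighing on it 1 to 4.2 N. Board untouched on the rack's bars (4 mm), in the free slot (8 mm across, 45 along), upright (0.2 rad) (z of board in the frame of free_slot between -0.004 and 0.004 m and x of board in the frame of free_slot between -0.008 and 0.008 m and horizontal distance between board and free_slot below 0.045 m and angle between board's own z axis and vertical below 0.2 rad and contact force between board and the arm below 0.05 N and ((height (world z) of tin_left above 0.145 m and angle between tin_left's own z axis and vertical below 0.2 rad and linear speed of tin_left below 0.03 m/s and contact force between tin_left and the fingers above 1 N and contact force between tin_left and crate below 0.05 N and contact force between tin_left and board below 0.05 N and contact force between tin_left and rack below 0.05 N and z of tin_middle in the frame of crate between 0.005 and 0.011 m and angle between each of tin_middle, tin_right's own z axis and vertical below 0.1 rad and contact force between tin_middle and crate between 1 and 4.2 N and contact force between each of tin_middle, tin_right and the fingers below 0.05 N and contact force between tin_left and tin_middle below 0.05 N and z of tin_right in the frame of crate between 0.005 and 0.011 m and contact force between tin_right and crate between 1 and 4.2 N and contact force between tin_left and tin_right below 0.05 N) or (height (world z) of tin_middle above 0.145 m and angle between tin_middle's own z axis and vertical below 0.2 rad and linear speed of tin_middle below 0.03 m/s and contact force between tin_middle and the fingers above 1 N and contact force between tin_middle and crate below 0.05 N and contact force between tin_middle and board below 0.05 N and contact force between tin_middle and rack below 0.05 N and z of tin_left in the frame of crate between 0.005 and 0.011 m and angle between each of tin_left, tin_right's own z axis and vertical below 0.1 rad and contact force between tin_left and crate between 1 and 4.2 N and contact force between each of tin_left, tin_right and the fingers below 0.05 N and contact force between tin_middle and tin_left below 0.05 N and z of tin_right in the frame of crate between 0.005 and 0.011 m and contact force between tin_right and crate between 1 and 4.2 N and contact force between tin_middle and tin_right below 0.05 N) or (height (world z) of tin_right above 0.145 m and angle between tin_right's own z axis and vertical below 0.2 rad and linear speed of tin_right below 0.03 m/s and contact force between tin_right and the fingers above 1 N and contact force between tin_right and crate below 0.05 N and contact force between tin_right and board below 0.05 N and contact force between tin_right and rack below 0.05 N and z of tin_left in the frame of crate between 0.005 and 0.011 m and angle between each of tin_left, tin_middle's own z axis and vertical below 0.1 rad and contact force between tin_left and crate between 1 and 4.2 N and contact force between each of tin_left, tin_middle and the fingers below 0.05 N and contact force between tin_right and tin_left below 0.05 N and z of tin_middle in the frame of crate between 0.005 and 0.011 m and contact force between tin_middle and crate between 1 and 4.2 N and contact force between tin_right and tin_middle below 0.05 N))); the arm keeps its last pose, push and grip.
It fails at once if a tin is tipped by more than 0.6 rad (angle between any of tin_left, tin_middle, tin_right's own z axis and vertical above 0.6 rad).
It fails at once if the mug, spoon, peeler, spice jar or lemon is moved by more than 30 mm (distance of any of tea_mug, spoon, peeler, pepper, lemon_1 from where it was at the start of the episode above 0.03 m).
It also fails if it takes over 72 s, if anything falls off the work surface, if the arm or the gripper's body presses on something with over 40 N, if the wrist force passes 120 N, or if a joint passes its speed limit or range.

## Working session

There is one attempt and no reset: what is moved stays moved. The work goes in short steps, Python scripts to look and compute and a tool call to move; the robot and the scene stay as the last step left them, time stands still between calls to the robot, and variables do not carry over. Pictures are saved under pics/ and viewed, at most 10 in all, crops included, and the job is handed in when it is done.

Besides the shell and the picture viewer there is one more tool, called as name(argument=value, ...), one argument or row to a line, values as JSON. apply_moves: Moves the arm, as the interface text tells. Its arguments: {"type":"object","properties":{"rows":{"type":"array","items":{"type":"object","properties":{"x":{"type":"number"},"y":{"type":"number"},"z":{"type":"number"},"ax":{"type":"number"},"ay":{"type":"number"},"az":{"type":"number"},"gripper":{"type":"number"}}}},"newtons":{"type":"number"}},"required":["rows"]}

```bash
ls; mkdir -p pics
cat > h.py <<'E'
from workcell import *
import numpy as np, cv2
from scipy.spatial.transform import Rotation as R
def snap(n,f):
    c=camera(n); cv2.imwrite('pics/'+f+'.png',c['color'][:,:,::-1])
    np.save('pics/'+f+'.npy',{k:v for k,v in c.items()},allow_pickle=True); return c
def load(f): return np.load('pics/'+f+'.npy',allow_pickle=True).item()
def ray(c,u,v):
    H=c['color'].shape[0]; f=H/2/np.tan(np.radians(c['fov_y'])/2)
    d=np.array([(u-c['cx'])/f,(v-c['cy'])/f]); s=d.copy()
    for _ in range(20): s=d/(1+c['k1']*(s@s))
    M=R.from_rotvec(np.ravel(c['rvec'])).as_matrix(); t=np.ravel(c['tvec'])
    r=M.T@np.r_[s,1]; return -M.T@t, r/np.linalg.norm(r)
def atz(c,u,v,z):
    o,r=ray(c,u,v); return o+r*(z-o[2])/r[2]
def tri(*obs):
    A=0;b=0
    for c,u,v in obs:
        o,r=ray(c,u,v); P=np.eye(3)-np.outer(r,r); A=A+P; b=b+P@o
    return np.linalg.solve(A,b)
def proj(c,p):
    H=c['color'].shape[0]; f=H/2/np.tan(np.radians(c['fov_y'])/2)
    q=R.from_rotvec(np.ravel(c['rvec'])).apply(p)+np.ravel(c['tvec']); s=q[:2]/q[2]; s=s*(1+c['k1']*(s@s))
    return s*f+[c['cx'],c['cy']]
E
python3 - <<'E'
from h import *
o=get_obs(); print(o); 
try: print(tcp_to_tips)
except Exception as e: print(e)
for n in('side','top','wrist'):
    c=snap(n,n+'0'); print(n,c['fov_y'],c['cx'],c['cy'],c['k1'],ray(c,256,192))
a=cv2.imread('pics/side0.png');b=cv2.imread('pics/top0.png')
E
```

```text
pics
{'clock': 0.0, 'joint_pos': array([-1.23359304,  0.33284731, -0.06470472,  1.46095878,  0.0216069 ,
        1.34989112, -0.08850118]), 'joint_velocities': array([ 1.65741479e-03,  4.64984780e-04,  1.22488121e-03,  4.72862904e-04,
       -2.15701712e-03, -1.08810713e-03,  1.65382710e-05]), 'tau': array([ 2.23440488e-04, -6.25434566e+01,  4.93224571e-02, -3.91621721e+01,
        1.61947135e-02,  9.69738874e-03, -2.29200202e-05]), 'position': array([0.21993207, 0.58463606, 0.24152293]), 'ee_rot': array([ 1.78919896e-01,  9.83863392e-01, -6.98511462e-04, -9.06576686e-05]), 'ft_force': array([-0.09104232,  0.10223603, -0.7568986 ]), 'torque': array([-0.06114438, -0.00491233, -0.00725559]), 'grasp_force': 0.0, 'grip_width': 0.9989292010706016}
0.011
side 50.8119726699554 248.94024596159844 193.23010812748385 -0.1063794140600258 (array([-0.03979083, -0.63664133,  0.97714012]), array([ 0.46640543,  0.46481369, -0.75260495]))
top 43.654974327279646 256.80242314790473 180.45394841713474 -0.04260627194512536 (array([-0.01553682, -0.1758438 ,  1.373519  ]), array([ 0.35180251,  0.0897365 , -0.93176304]))
wrist 67.53828604607824 254.31533117488095 192.69812141150092 0.0111691772728922 (array([0.15401591, 0.60985595, 0.37303195]), array([ 0.2558145 , -0.09128701, -0.96240616]))
```

View pics/top0.png

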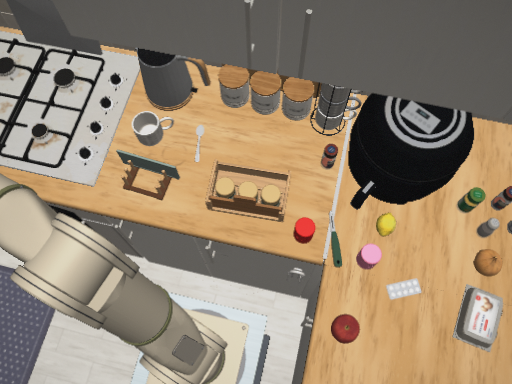

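View pics/side0.png

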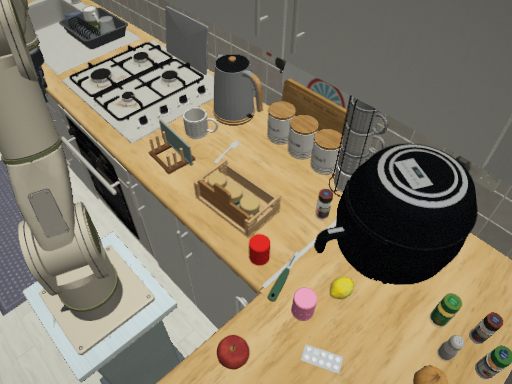

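The top view shows the crate around (248,190) and the rack at (147,173), with the mug behind the rack. The side view shows the crate at (237,197) and the rack at (172,150). I'll enlarge both.

Run:
```python
from h import *
a=cv2.imread('pics/top0.png')[145:225,110:300]; b=cv2.imread('pics/side0.png')[115:235,140:290]
a=cv2.resize(a,None,fx=4,fy=4,interpolation=cv2.INTER_CUBIC); b=cv2.resize(b,(0,0),fx=2.2,fy=2.2,interpolation=cv2.INTER_CUBIC)
a=cv2.copyMakeBorder(a,0,0,0,0,0)
im=np.zeros((600,800,3),np.uint8); im[:320,:760]=a; im[325:325+264,:330]=b
for i in range(110,300,10): cv2.putText(im,str(i),((i-110)*4,10),0,.3,(0,0,255)); cv2.line(im,((i-110)*4,12),((i-110)*4,18),(0,0,255),1)
for i in range(145,225,10): cv2.putText(im,str(i),(762,(i-145)*4+4),0,.3,(0,0,255))
cv2.imwrite('pics/z1.png',im)
c=load('top0')
for n,u,v,z in [('crate',248,190,.08),('rack',147,173,.03),('jar',330,155,.1),('red',305,230,.06)]: print(n,atz(c,u,v,z))
```

```text
crate [ 0.47361701 -0.02723869  0.08      ]
rack [0.47624232 0.29356664 0.03      ]
jar [ 0.62872527 -0.23844314  0.1       ]
red [ 0.39922783 -0.21197237  0.06      ]
```

View pics/z1.png

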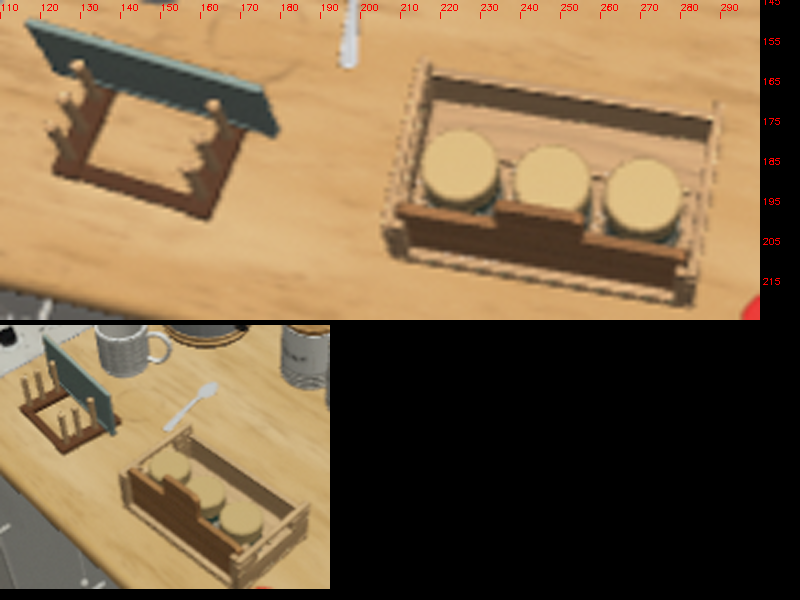

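The enlarged view shows the lids in the top picture at about (225,187), (248,190) and (271,194.5). The tab's top corners are near (234,196) and (256,198), and the rack's bars with three dowel pairs are visible.

Run:
```python
from h import *
t=load('top0');s=load('side0')
T=lambda u,v:(t,110+u/4,145+v/4); S=lambda u,v:(s,140+u/2.2,115+(v-325)/2.2)
for n,a,b in [('lidL',T(460,169),S(170,466)),('lidM',T(551,182),S(208,497)),('lidR',T(644,197),S(242,523)),
 ('backL',T(425,65),S(188,432)),('backR',T(714,108),S(307,513)),
 ('rackFL',T(55,172),S(22,409)),('rackFR',T(206,218),S(65,452)),('tabL',T(497,203),S(165,477)),('tabR',T(583,210),S(199,494))]:
    p=tri(a,b); print(n,p.round(4),'err px',(proj(t,p)-a[1:]).round(1))
L=[atz(*T(u,v),.08) for u,v in((460,169),(551,182),(644,197))]
d=L[0]-L[2]; print('lids',np.round(L,4),'spacing',np.linalg.norm(d)/2,'yaw',np.arctan2(-d[0],d[1]))
print('tab',[atz(*T(u,v),.122).round(4) for u,v in((497,203),(583,210))])
print('rackF',[atz(*T(u,v),.014).round(4) for u,v in((55,172),(206,218))])
print('cutb',[atz(*T(u,v),.102).round(4) for u,v in((27,20),(265,85))])
```

```text
lidL [0.47   0.0407 0.074 ] err px [ 0.2 -0.3]
lidM [ 0.4827 -0.0238  0.0524] err px [ 0.1 -0.1]
lidR [ 0.4829 -0.0933  0.0582] err px [-0.2  0.4]
backL [0.5527 0.0937 0.048 ] err px [-0.4  0.7]
backR [ 0.5755 -0.1276  0.0323] err px [-0.3  0.5]
rackFL [ 0.4239  0.3597 -0.0028] err px [ 0.1 -0.2]
rackFR [ 0.4159  0.2333 -0.0035] err px [ 0.3 -0.5]
tabL [0.4351 0.0034 0.1094] err px [-0.3  0.5]
tabR [ 0.44   -0.0581  0.1217] err px [-0.2  0.3]
lids [[ 0.4667  0.0399  0.08  ]
 [ 0.4719 -0.0269  0.08  ]
 [ 0.4759 -0.0951  0.08  ]] spacing 0.06766747571612253 yaw 0.06832386108914887
tab [array([0.4322, 0.0012, 0.122 ]), array([ 0.4408, -0.0584,  0.122 ])]
rackF [array([0.4179, 0.3532, 0.014 ]), array([0.4086, 0.2284, 0.014 ])]
cutb [array([0.5003, 0.3801, 0.102 ]), array([0.4899, 0.1917, 0.102 ])]
```

```bash
cat >> h.py <<'E'
def target(yaw): # tool y along (cos,sin), z down
    y=np.array([np.cos(yaw),np.sin(yaw),0]); z=np.array([0,0,-1.]); return R.from_matrix(np.c_[np.cross(y,z),y,z])
def plan(p,yaw,start=None,n=0):
    "turn first row-wise along with shift; print total and per-row shifts"
    o=get_obs(); P=o['position']; Q=R.from_quat(o['ee_rot']); rv=(Q.inv()*target(yaw)).as_rotvec(); 
    d=np.array(p)-P; n=max(n,int(np.ceil(max(np.linalg.norm(d)/.040,np.degrees(np.linalg.norm(rv))/7))))
    print('n',n,'rv/row deg',np.degrees(rv/n).round(2))
    for i in range(n): print((Q*R.from_rotvec(rv*i/n)).inv().apply(d/n*1000).round(1).tolist(),end=' ')
    print()
E
python3 -c "
from h import *
plan([.42,-.035,.26],.07)"
```

```text
n 17 rv/row deg [-0.    0.    3.85]
[-23.8, -30.0, -1.0] [-25.8, -28.3, -1.0] [-27.6, -26.5, -1.0] [-29.4, -24.6, -1.1] [-30.9, -22.6, -1.1] [-32.4, -20.5, -1.1] [-33.7, -18.2, -1.1] [-34.8, -15.9, -1.1] [-35.8, -13.6, -1.1] [-36.7, -11.1, -1.1] [-37.3, -8.6, -1.1] [-37.8, -6.1, -1.1] [-38.1, -3.6, -1.1] [-38.3, -1.0, -1.1] [-38.3, 1.6, -1.1] [-38.1, 4.1, -1.1] [-37.7, 6.7, -1.1]
```

apply_moves(
  rows=[
    {"x": -24,"y": -30,"z": -1,"az": 3.85},
    {"x": -26,"y": -28,"z": -1,"az": 3.85},
    {"x": -28,"y": -26,"z": -1,"az": 3.85},
    {"x": -29,"y": -25,"z": -1,"az": 3.85},
    {"x": -31,"y": -23,"z": -1,"az": 3.85},
  ],
)

```text
invalid input at $.rows[0]: expected keys x, y, z, ax, ay, az, gripper
```

apply_moves(
  rows=[
    {"x": -32,"y": -20,"z": -1,"az": 3.85},
    {"x": -34,"y": -18,"z": -1,"az": 3.85},
    {"x": -35,"y": -16,"z": -1,"az": 3.85},
    {"x": -36,"y": -14,"z": -1,"az": 3.85},
    {"x": -37,"y": -11,"z": -1,"az": 3.85},
  ],
)

```text
invalid input at $.rows[0]: expected keys x, y, z, ax, ay, az, gripper
```

apply_moves(
  rows=[
    {"x": -37,"y": -8,"z": -1,"az": 3.85},
    {"x": -38,"y": -6,"z": -1,"az": 3.85},
    {"x": -38,"y": -4,"z": -1,"az": 3.85},
    {"x": -38,"y": -1,"z": -1,"az": 3.85},
    {"x": -38,"y": 2,"z": -1,"az": 3.85},
  ],
)

```text
invalid input at $.rows[0]: expected keys x, y, z, ax, ay, az, gripper
```

apply_moves(
  rows=[
    {"x": -38,"y": 4,"z": -1,"az": 3.85},
    {"x": -38,"y": 7,"z": -1,"az": 3.85},
    {"x": 0},
    {"x": 0},
    {"x": 0},
  ],
)

```text
invalid input at $.rows[0]: expected keys x, y, z, ax, ay, az, gripper
```

Run:
```python
from h import *
o=get_obs(); print(o['position'],o['joint_pos'],o['clock']); y=R.from_quat(o['ee_rot']).apply([0,1,0]); print(y)
c=snap('wrist','w1'); im=c['color'][:,:,::-1].copy()
im=cv2.resize(im,None,fx=1.5,fy=1.5)
for i in range(0,512,50): cv2.putText(im,str(i),(int(i*1.5),10),0,.35,(0,0,255))
for i in range(0,384,50): cv2.putText(im,str(i),(0,int(i*1.5)+4),0,.35,(0,0,255))
cv2.imwrite('pics/w1z.png',im)
```

```text
[0.2199748  0.58472247 0.24171411] [-1.23357926  0.33272147 -0.0646813   1.46072285  0.02158373  1.34992023
 -0.08852676] 0.15
[ 0.35213245  0.93594956 -0.00107689]
```

View pics/w1z.png

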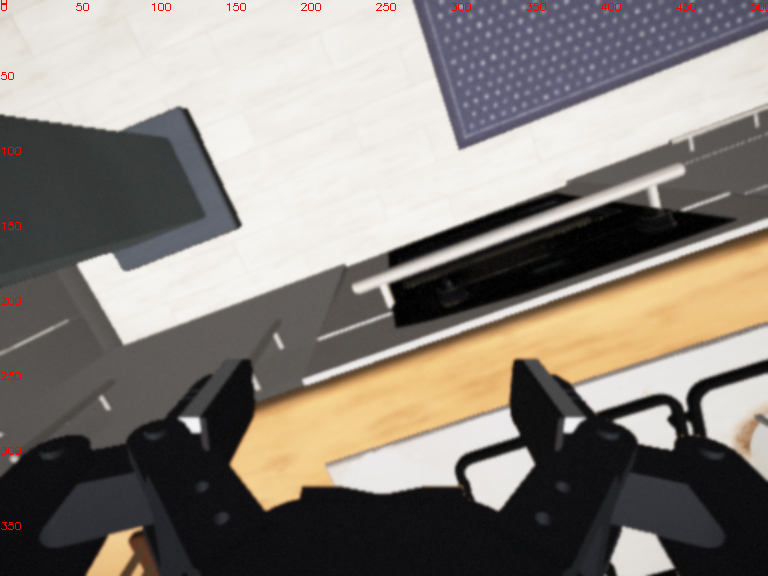

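The arm hasn't moved, because every row needs all seven keys. The picture only shows the start view, with the oven front and hob below the fingers.

apply_moves(
  rows=[
    {"x": -24,"y": -30,"z": -1,"ax": 0,"ay": 0,"az": 3.85,"gripper": 0},
    {"x": -26,"y": -28,"z": -1,"ax": 0,"ay": 0,"az": 3.85,"gripper": 0},
    {"x": -28,"y": -26,"z": -1,"ax": 0,"ay": 0,"az": 3.85,"gripper": 0},
    {"x": -29,"y": -25,"z": -1,"ax": 0,"ay": 0,"az": 3.85,"gripper": 0},
    {"x": -31,"y": -23,"z": -1,"ax": 0,"ay": 0,"az": 3.85,"gripper": 0},
  ],
  newtons=60,
)

```text
clock: 0.62
position: [0.2794, 0.4008, 0.2471]
ee_rot: [0.342, 0.94, -0.0, -0.0]
ft_force: [0.1, 0.2, 1.2]
grip_width: 1.001
grasp_force: 0.0
```

apply_moves(
  rows=[
    {"x": -32,"y": -20,"z": -1,"ax": 0,"ay": 0,"az": 3.85,"gripper": 0},
    {"x": -34,"y": -18,"z": -1,"ax": 0,"ay": 0,"az": 3.85,"gripper": 0},
    {"x": -35,"y": -16,"z": -1,"ax": 0,"ay": 0,"az": 3.85,"gripper": 0},
    {"x": -36,"y": -14,"z": -1,"ax": 0,"ay": 0,"az": 3.85,"gripper": 0},
    {"x": -37,"y": -11,"z": -1,"ax": 0,"ay": 0,"az": 3.85,"gripper": 0},
  ],
)

```text
clock: 1.03
position: [0.3384, 0.2182, 0.2523]
ee_rot: [0.495, 0.869, 0.0, -0.0]
ft_force: [1.3, -0.4, 0.6]
grip_width: 0.998
grasp_force: 0.0
```

apply_moves(
  rows=[
    {"x": -37,"y": -8,"z": -1,"ax": 0,"ay": 0,"az": 3.85,"gripper": 0},
    {"x": -38,"y": -6,"z": -1,"ax": 0,"ay": 0,"az": 3.85,"gripper": 0},
    {"x": -38,"y": -4,"z": -1,"ax": 0,"ay": 0,"az": 3.85,"gripper": 0},
    {"x": -38,"y": -1,"z": -1,"ax": 0,"ay": 0,"az": 3.85,"gripper": 0},
    {"x": -38,"y": 2,"z": -1,"ax": 0,"ay": 0,"az": 3.85,"gripper": 0},
  ],
)

```text
clock: 1.45
position: [0.3974, 0.0369, 0.2575]
ee_rot: [0.633, 0.774, 0.0, -0.0]
ft_force: [1.6, 0.6, 0.1]
grip_width: 1.003
grasp_force: 0.0
```

apply_moves(
  rows=[
    {"x": -38,"y": 4,"z": -1,"ax": 0,"ay": 0,"az": 3.85,"gripper": 0},
    {"x": -38,"y": 7,"z": -1,"ax": 0,"ay": 0,"az": 3.85,"gripper": 0},
    {"x": 0,"y": 0,"z": 0,"ax": 0,"ay": 0,"az": 0,"gripper": 0},
    {"x": 0,"y": 0,"z": 0,"ax": 0,"ay": 0,"az": 0,"gripper": 0},
  ],
)

```text
clock: 1.78
position: [0.4212, -0.0361, 0.2593]
ee_rot: [0.684, 0.729, 0.0, -0.0]
ft_force: [0.1, 0.6, -1.1]
grip_width: 0.999
grasp_force: 0.0
```

```bash
cat >> h.py <<'E'
def look(name,f,sc=1.5):
    o=get_obs(); y=R.from_quat(o['ee_rot']).apply([0,1,0]); z=R.from_quat(o['ee_rot']).apply([0,0,1])
    print(o['position'].round(4),'yaw',np.arctan2(y[1],y[0]).round(4),'z',z.round(3),'j',o['joint_pos'].round(2),'t',o['clock'],'F',o['ft_force'].round(1),o['grip_width'],o['grasp_force'])
    c=snap(name,f); im=cv2.resize(c['color'][:,:,::-1].copy(),None,fx=sc,fy=sc)
    for i in range(0,512,50): cv2.putText(im,str(i),(int(i*sc),10),0,.35,(0,0,255))
    for i in range(0,384,50): cv2.putText(im,str(i),(0,int(i*sc)+4),0,.35,(0,0,255))
    cv2.imwrite('pics/'+f+'z.png',im); return c
E
python3 -c "
from h import *
look('wrist','w2')"
```

```text
[ 0.4212 -0.0361  0.2593] yaw 0.0641 z [ 0.  0. -1.] j [-0.64 -0.19  0.55  1.95  0.1   1.36 -0.05] t 1.7833 F [ 0.1  0.6 -1.1] 0.9985151994337538 0.0
```

View pics/w2z.png

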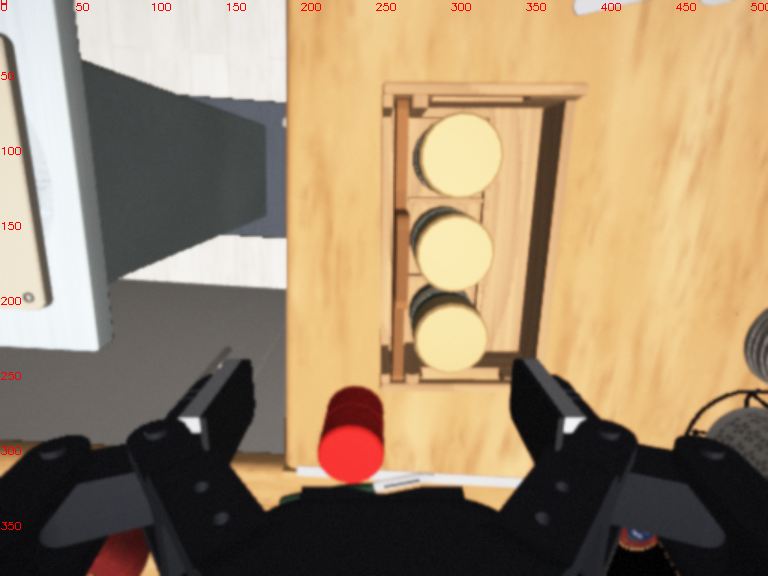

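The wrist view shows the lids at about (307,103), (302,167) and (300,225). The tab's top edge runs from (268,142) to (267,201).

Run:
```python
from h import *
w=load('w2');t=load('top0');s=load('side0')
# refine lids by colour ellipse
hsv=cv2.cvtColor(w['color'],cv2.COLOR_RGB2HSV)
P=[]
for (u,v),tt in zip([(307,103),(302,167),(300,225)],[(225,187.2),(247.8,190.5),(271,194.2)]):
    m=np.zeros((386,514),np.uint8); g=w['color'].copy()
    cv2.floodFill(g,m,(u,v),0,(7,)*3,(7,)*3,cv2.FLOODFILL_FIXED_RANGE|cv2.FLOODFILL_MASK_ONLY|(255<<8)) if 0 else cv2.floodFill(g,m,(u,v),(0,0,0),(6,)*3,(6,)*3)
    k=np.argwhere(m[1:-1,1:-1]); h=cv2.convexHull(k.astype(np.int32)); (cy,cx),ax,_=cv2.fitEllipse(h)
    p=atz(w,cx,cy,.08); P.append(p); print((cx,cy),ax,p.round(4),'tri',tri((w,cx,cy),(t,)+tt).round(4))
P=np.array(P); d=P[0]-P[2]; print('spacing',np.linalg.norm(d)/2,'yaw',np.arctan2(-d[0],d[1]))
a=[atz(w,u/1.5,v/1.5,.122) for u,v in((402,213),(400,302))]; print('tab',np.round(a,4)); d=a[0]-a[1]; print(np.linalg.norm(d),np.arctan2(-d[0],d[1]))
print('tab tri',tri((w,268,142),(t,234,195.8)),tri((w,266.7,201.3),(t,255.7,197.5)))
a=[atz(w,u/1.5,v/1.5,.082) for u,v in((401,97),(397,381))]; print('board',np.round(a,4)); d=a[0]-a[1]; print(np.linalg.norm(d),np.arctan2(-d[0],d[1]))
# rectified look at tab, printed brightness across
g=cv2.cvtColor(w['color'],cv2.COLOR_RGB2GRAY).astype(int)
for v in (150,170,190): print(v,g[v,255:280])
for v in (90,110,225,245): print(v,g[v,255:280])
```

```text
(307.58831787109375, 103.11164093017578) (49.71677780151367, 53.31941223144531) [0.4702 0.045  0.08  ] tri [0.475  0.0449 0.0564]
(303.2371520996094, 168.75640869140625) (45.75507736206055, 47.83625030517578) [ 0.4734 -0.0237  0.08  ] tri [ 0.4755 -0.0258  0.07  ]
(304.4213562011719, 237.89797973632812) (50.14544677734375, 67.18854522705078) [ 0.484  -0.1059  0.08  ] tri [ 0.4758 -0.0973  0.0944]
spacing 0.07576037890245221 yaw 0.09090829916611304
tab [[ 0.4302  0.007   0.122 ]
 [ 0.4334 -0.0506  0.122 ]]
0.057642092440996696 0.054923945547958514
tab tri [0.43205733 0.00449764 0.11697929] [ 0.43777361 -0.05509661  0.11810128]
board [[ 0.4258  0.0784  0.082 ]
 [ 0.4387 -0.1288  0.082 ]]
0.20763339337878664 0.06174178911695241
150 [193 198 199 199 193 182 162  92  57  85 124 137 137 138 135 135 138 151
 177 178 124  74  79  91  94]
170 [199 203 205 207 200 168 132  75  60  94 125 133 133 134 134 134 138 164
 198 197 163 113 128 168 207]
190 [206 208 210 214 212 186 111  59  71 108 127 130 132 132 132 135 151 184
 204 207 208 206 203 204 204]
90 [187 195 200 202 203 201 189 148  96 110 143 151 151 150 150 152 164 187
 205 208 206 207 205 201 188]
110 [187 194 198 199 201 208 200 143 100 129 147 151 153 151 152 155 171 196
 202 186 134  96 101  79  83]
225 [198 199 202 198 184 149  94 101 128 135 135 135 138 154 183 201 203 202
 195 180 141 135 165 205 226]
245 [ 80  77  79  77  78  79  84 114 131 137 134 135 136 118  87  76  77  78
  78  78  76  76  74  76  87]
```

Tab and lids agree with the crate geometry: middle tin minus 41 mm gives (0.432,-0.026), and the measured tab is at (0.432,-0.024). The yaw is about 0.06.

apply_moves(
  rows=[
    {"x": 11,"y": 11,"z": 0,"ax": 0,"ay": 0,"az": 0.2,"gripper": 0.2},
    {"x": 0,"y": 0,"z": 40,"ax": 0,"ay": 0,"az": 0,"gripper": 0.2},
    {"x": 0,"y": 0,"z": 40,"ax": 0,"ay": 0,"az": 0,"gripper": 0.2},
    {"x": 0,"y": 0,"z": 40,"ax": 0,"ay": 0,"az": 0,"gripper": 0.2},
    {"x": 0,"y": 0,"z": 29,"ax": 0,"ay": 0,"az": 0,"gripper": 0.2},
  ],
)

```text
clock: 2.25
position: [0.4297, -0.0212, 0.1074]
ee_rot: [0.683, 0.731, -0.001, -0.001]
ft_force: [-0.1, 0.7, 0.3]
grip_width: 0.797
grasp_force: 0.0
```

apply_moves(
  rows=[
    {"x": 0,"y": 0,"z": 0,"ax": 0,"ay": 0,"az": 0,"gripper": 0.2},
    {"x": 0,"y": 0,"z": 0,"ax": 0,"ay": 0,"az": 0,"gripper": 0.2},
  ],
)

```text
clock: 2.42
position: [0.4304, -0.0217, 0.11]
ee_rot: [0.683, 0.73, -0.001, -0.001]
ft_force: [1.0, -1.2, -0.1]
grip_width: 0.802
grasp_force: 0.0
```

```bash
python3 -c "
from h import *
look('wrist','w3')"
```

```text
[ 0.4304 -0.0217  0.11  ] yaw 0.067 z [-0.003 -0.001 -1.   ] j [-0.64  0.01  0.6   2.13 -0.01  1.    0.03] t 2.4167 F [ 1.  -1.2 -0.1] 0.8022913860400829 0.0
```

View pics/w3z.png

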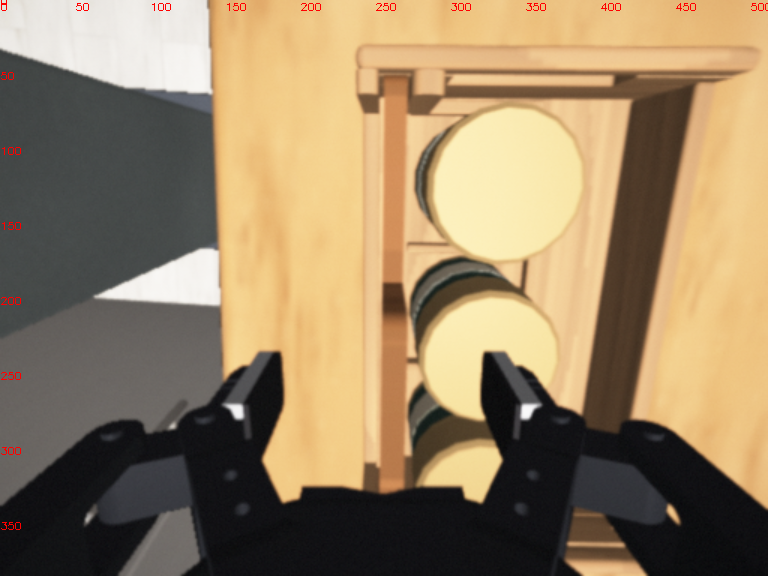

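The fingers straddle the board, which is at column 263 against a finger midpoint of about 255. The left lid's centre is at about (338,121).

Run:
```python
from h import *
w=load('w3')
print('tabtop',atz(w,263.3,230,.122),atz(w,263.3,300/1.5,.122)); print('lidL',atz(w,338,121.3,.08), 'lidM',atz(w,325.5,237.5,.08))
print('board',atz(w,264,90,.082),atz(w,263,180,.082), 'tri lidL',tri((w,338,121.3),(load('w2'),307.2,103.2)))
```

```text
tabtop [ 0.43223698 -0.00293917  0.122     ] [0.43116793 0.01112727 0.122     ]
lidL [0.47048154 0.04563148 0.08      ] lidM [ 0.47302352 -0.02323878  0.08      ]
board [0.429001   0.05884293 0.082     ] [0.43213726 0.01060921 0.082     ] tri lidL [0.4696582  0.04523235 0.08212832]
```

apply_moves(
  rows=[
    {"x": -2,"y": 3.5,"z": 0,"ax": 0,"ay": 0,"az": 0.5,"gripper": 0.6},
    {"x": 0,"y": 0,"z": 0,"ax": 0,"ay": 0,"az": 0,"gripper": 0.8},
    {"x": 0,"y": 0,"z": 0,"ax": 0,"ay": 0,"az": 0,"gripper": 1},
    {"x": 0,"y": 0,"z": 0,"ax": 0,"ay": 0,"az": 0,"gripper": 1},
    {"x": 0,"y": 0,"z": 0,"ax": 0,"ay": 0,"az": 0,"gripper": 1},
  ],
  newtons=50,
)

```text
clock: 2.88
position: [0.4352, -0.0242, 0.1108]
ee_rot: [0.687, 0.727, 0.0, 0.0]
ft_force: [-2.7, -1.1, 12.3]
grip_width: 0.089
grasp_force: 15.1
```

apply_moves(
  rows=[
    {"x": 0,"y": 0,"z": 0,"ax": 0,"ay": 0,"az": 0,"gripper": 1},
    {"x": 0,"y": 0,"z": 0,"ax": 0,"ay": 0,"az": 0,"gripper": 1},
    {"x": 0,"y": 0,"z": -4,"ax": 0,"ay": 0,"az": 0,"gripper": 1},
    {"x": 0,"y": 0,"z": 0,"ax": 0,"ay": 0,"az": 0,"gripper": 1},
  ],
)

```text
clock: 3.22
position: [0.4351, -0.0243, 0.1149]
ee_rot: [0.687, 0.727, 0.0, 0.0]
ft_force: [-0.8, 0.4, -1.4]
grip_width: 0.08
grasp_force: 48.9
```

```bash
python3 -c "
from h import *
look('wrist','w4')"
```

```text
[ 0.4351 -0.0243  0.1149] yaw 0.0563 z [ 0.001  0.    -1.   ] j [-0.64  0.02  0.6   2.12 -0.01  1.01  0.03] t 3.2167 F [-0.8  0.4 -1.4] 0.07974578752048803 48.94234746694565
```

apply_moves(
  rows=[
    {"x": 0,"y": 0,"z": -15,"ax": 0,"ay": 0,"az": 0,"gripper": 1},
    {"x": 0,"y": 0,"z": -20,"ax": 0,"ay": 0,"az": 0,"gripper": 1},
    {"x": 0,"y": 0,"z": -20,"ax": 0,"ay": 0,"az": 0,"gripper": 1},
    {"x": 0,"y": 0,"z": -20,"ax": 0,"ay": 0,"az": 0,"gripper": 1},
    {"x": 0,"y": 0,"z": -20,"ax": 0,"ay": 0,"az": 0,"gripper": 1},
  ],
)

```text
clock: 3.68
position: [0.4347, -0.0244, 0.2101]
ee_rot: [0.687, 0.727, -0.0, -0.0]
ft_force: [0.6, 0.2, -1.3]
grip_width: 0.08
grasp_force: 48.9
```

apply_moves(
  rows=[
    {"x": 0,"y": 0,"z": -15,"ax": 0,"ay": 0,"az": 0,"gripper": 1},
    {"x": 0,"y": 0,"z": 0,"ax": 0,"ay": 0,"az": 0,"gripper": 1},
    {"x": 0,"y": 0,"z": 0,"ax": 0,"ay": 0,"az": 0,"gripper": 1},
    {"x": 0,"y": 0,"z": 0,"ax": 0,"ay": 0,"az": 0,"gripper": 1},
  ],
)

```text
clock: 4.02
position: [0.4344, -0.0243, 0.2232]
ee_rot: [0.687, 0.727, -0.0, -0.0]
ft_force: [-1.5, -0.6, -2.2]
grip_width: 0.08
grasp_force: 48.9
```

Run:
```python
from h import *
look('wrist','w5'); look('side','s5')
a=cv2.imread('pics/w5.png'); b=cv2.imread('pics/s5.png')[95:245,130:300]
im=np.zeros((384,512+288,3),np.uint8); im[:,:512]=a; b=cv2.resize(b,None,fx=1.69,fy=1.69); im[:b.shape[0],512:512+b.shape[1]]=b; 
cv2.imwrite('pics/m5.png',im)
```

```text
[ 0.4344 -0.0243  0.2232] yaw 0.0565 z [-0.001 -0.    -1.   ] j [-0.66 -0.13  0.57  1.98  0.07  1.27 -0.05] t 4.0167 F [-1.5 -0.6 -2.2] 0.07968184968102052 48.94384145736694
[ 0.4343 -0.0243  0.2231] yaw 0.0565 z [-0.002 -0.    -1.   ] j [-0.65 -0.13  0.57  1.98  0.07  1.27 -0.05] t 4.0667 F [ 0.8  0.4 -2.1] 0.07971771003567005 48.94479811191559
```

View pics/m5.png

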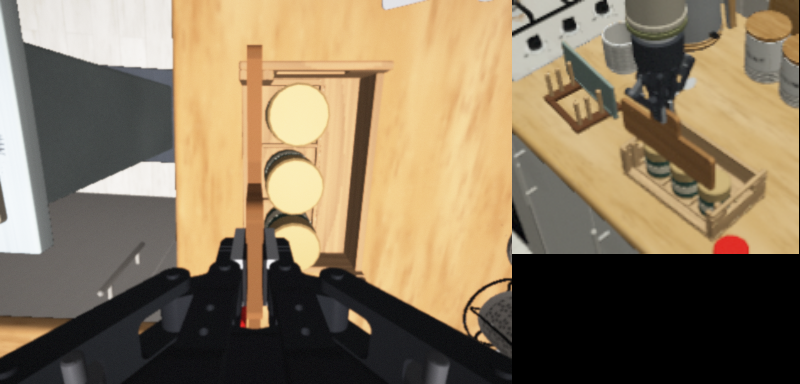

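The board is clear and held, with its left end at (254,45) in the wrist picture and all tins standing. Next I'll carry it to in front of the rack and look.

Run:
```python
from h import *
s=load('s5');w=load('w5')
n=np.array([np.cos(.0565),np.sin(.0565),0]); p0=np.array([.4344,-.0243,0])
for u,v in((249.5,205),(197.5,170.7)):
    o,r=ray(s,u,v); print('bottom corner',o+r*((p0-o)@n)/(r@n))
for z in(.18,.19,.2): print('leftend',atz(w,254,45,z),atz(w,255,185,z))
plan([.37,.18,.26],-.06)
```

```text
bottom corner [ 0.44059523 -0.13383343  0.12856323]
bottom corner [0.4286217  0.07786197 0.11354749]
leftend [0.42726863 0.08026415 0.18      ] [0.43238443 0.00095463 0.18      ]
leftend [0.427401   0.07827713 0.19      ] [0.43222389 0.00350866 0.19      ]
leftend [0.42753337 0.07629012 0.2       ] [0.43206334 0.00606268 0.2       ]
n 6 rv/row deg [-0.02  0.    1.11]
[34.6, -8.8, -6.1] [34.4, -9.5, -6.1] [34.2, -10.1, -6.1] [34.0, -10.8, -6.1] [33.8, -11.4, -6.1] [33.6, -12.1, -6.1]
```

apply_moves(
  rows=[
    {"x": 34,"y": -9,"z": -6,"ax": 0,"ay": 0,"az": 1.1,"gripper": 1},
    {"x": 34,"y": -9,"z": -6,"ax": 0,"ay": 0,"az": 1.1,"gripper": 1},
    {"x": 34,"y": -10,"z": -6,"ax": 0,"ay": 0,"az": 1.1,"gripper": 1},
    {"x": 34,"y": -11,"z": -6,"ax": 0,"ay": 0,"az": 1.1,"gripper": 1},
    {"x": 34,"y": -11,"z": -6,"ax": 0,"ay": 0,"az": 1.1,"gripper": 1},
  ],
)

```text
clock: 4.53
position: [0.3807, 0.146, 0.2538]
ee_rot: [0.721, 0.693, -0.001, -0.0]
ft_force: [0.9, -0.1, -1.1]
grip_width: 0.081
grasp_force: 49.0
```

apply_moves(
  rows=[
    {"x": 34,"y": -12,"z": -6,"ax": 0,"ay": 0,"az": 1.1,"gripper": 1},
    {"x": 0,"y": 0,"z": 0,"ax": 0,"ay": 0,"az": 0,"gripper": 1},
    {"x": 0,"y": 0,"z": 0,"ax": 0,"ay": 0,"az": 0,"gripper": 1},
    {"x": 0,"y": 0,"z": 0,"ax": 0,"ay": 0,"az": 0,"gripper": 1},
  ],
)

```text
clock: 4.87
position: [0.3712, 0.1786, 0.2595]
ee_rot: [0.728, 0.686, -0.001, 0.0]
ft_force: [-0.4, -0.9, -1.4]
grip_width: 0.081
grasp_force: 49.0
```

Run:
```python
from h import *
look('wrist','w6'); look('side','s6')
a=cv2.imread('pics/w6.png')[:,100:]; a=cv2.resize(a,None,fx=1.2,fy=1.2); b=cv2.imread('pics/s6.png')[70:220,110:240]; b=cv2.resize(b,None,fx=2.2,fy=2.2)
im=np.zeros((461,800,3),np.uint8); im[:a.shape[0],:a.shape[1]]=a; im[:b.shape[0],500:500+b.shape[1]]=b
for i in range(100,500,50): cv2.putText(im,str(i),(int((i-100)*1.2),10),0,.35,(0,0,255))
for i in range(0,384,50): cv2.putText(im,str(i),(0,int(i*1.2)+4),0,.35,(0,0,255))
cv2.imwrite('pics/m6.png',im)
```

```text
[0.3712 0.1786 0.2595] yaw -0.0586 z [-0.001 -0.001 -1.   ] j [-0.83 -0.17  0.24  1.96  0.04  1.35 -0.66] t 4.8667 F [-0.4 -0.9 -1.4] 0.08147711612802823 49.022720754146576
[0.3714 0.1782 0.2596] yaw -0.0599 z [-0.001 -0.001 -1.   ] j [-0.83 -0.17  0.24  1.96  0.04  1.35 -0.66] t 4.9167 F [ 0.5 -0.7 -1.3] 0.08283766946867215 49.022912085056305
```

View pics/m6.png

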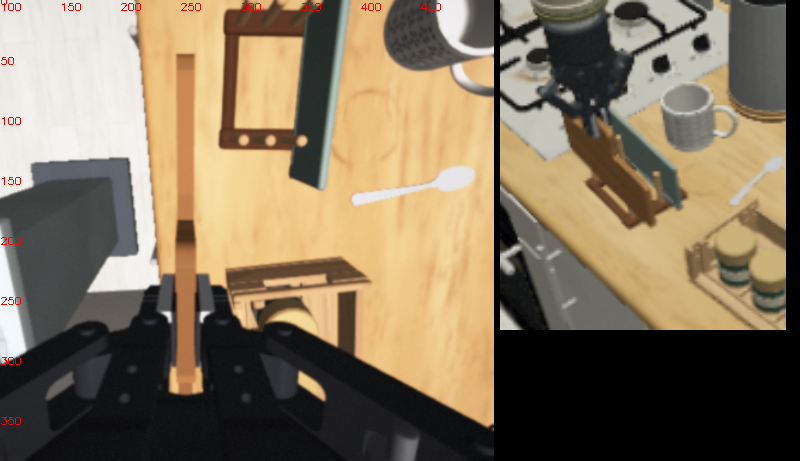

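The wrist view shows the rack's right dowel tops at about (303,117), (326,117) and (352,117.5), its front crossbar edge, and the cutting board edge. The board is still held. The side view shows no obvious tilt.

Run:
```python
from h import *
w=load('w6');t=load('top0')
W=lambda u,v:(w,100+u/1.2,v/1.2); T=lambda u,v:(t,110+u/4,145+v/4)
D=np.array([atz(*W(u,v),.075) for u,v in((244,140),(271,140),(302,141))]); print('right dowels',D.round(4))
for a,b in zip(((244,140),(271,140),(302,141)),((188,172),(202,140),(213,105))): print('tri',tri(W(*a),T(*b)).round(4))
L=np.array([atz(*T(u,v),.075) for u,v in((53,128),(66,98),(78,66))]); Rr=np.array([atz(*T(u,v),.075) for u,v in((188,172),(202,140),(213,105))])
print('top L',L.round(4),'R',Rr.round(4)); d=(L-Rr).mean(0); print('yaw LR top',np.arctan2(-d[0],d[1]),np.linalg.norm(d))
d=D[2]-D[0]; print('yaw dowel row',np.arctan2(d[1],d[0]),np.linalg.norm(d))
a,b=atz(*W(226,12),.014),atz(*W(220,147),.014); print('front',a,b,np.arctan2(-(a-b)[0],(a-b)[1]))
a,b=atz(*W(346,0),.102),atz(*W(323,188),.102); print('cutb',a,b,np.arctan2(-(a-b)[0],(a-b)[1]))
a,b=atz(*W(333,0),.102),atz(*W(306,180),.102); print('cutb front edge',a,b,np.arctan2(-(a-b)[0],(a-b)[1]))
# held board
for z in(.21,.23,.24): print(z,atz(w,100+185/1.2,54/1.2,z),atz(w,100+185/1.2,220/1.2,z))
```

```text
right dowels [[0.4257 0.2393 0.075 ]
 [0.4496 0.2379 0.075 ]
 [0.4769 0.2354 0.075 ]]
tri [0.4277 0.2392 0.0574]
tri [0.4537 0.2373 0.0575]
tri [0.4795 0.235  0.0667]
top L [[0.4314 0.3426 0.075 ]
 [0.4566 0.3413 0.075 ]
 [0.4836 0.3412 0.075 ]] R [[0.4209 0.2341 0.075 ]
 [0.4474 0.2318 0.075 ]
 [0.4762 0.2324 0.075 ]]
yaw LR top -0.08284363562445965 0.10930280077840353
yaw dowel row -0.07642660090486254 0.05132884548014207
front [0.41961503 0.35696967 0.014     ] [0.41016167 0.23181039 0.014     ] -0.0753874862810377
cutb [0.49620505 0.33386263 0.102     ] [0.48707698 0.19713654 0.102     ] -0.06666283661318474
cutb front edge [0.48681125 0.33446677 0.102     ] [0.47260874 0.20470944 0.102     ] -0.10902045080927689
0.21 [0.37621324 0.28432614 0.21      ] [0.37146852 0.20329833 0.21      ]
0.23 [0.37600408 0.28037247 0.23      ] [0.37178418 0.20830713 0.23      ]
0.24 [0.37589951 0.27839563 0.24      ] [0.371942   0.21081152 0.24      ]
```

The dowel spacings (24 and 27 mm) and the 109 mm width match the text. The slot centre comes out near (0.442, 0.293) at yaw -0.078.

```bash
python3 -c "
from h import *
plan([.4433,.2965,.2],-.078,n=5)"
```

```text
n 5 rv/row deg [-0.01  0.01  0.2 ]
[24.5, 12.9, 11.9] [24.6, 12.8, 11.9] [24.6, 12.7, 11.9] [24.6, 12.7, 11.9] [24.7, 12.6, 11.9]
```

apply_moves(
  rows=[
    {"x": 25,"y": 13,"z": 12,"ax": 0,"ay": 0,"az": 0.2,"gripper": 1},
    {"x": 25,"y": 13,"z": 12,"ax": 0,"ay": 0,"az": 0.2,"gripper": 1},
    {"x": 24,"y": 13,"z": 12,"ax": 0,"ay": 0,"az": 0.2,"gripper": 1},
    {"x": 24,"y": 12.5,"z": 12,"ax": 0,"ay": 0,"az": 0.2,"gripper": 1},
    {"x": 25,"y": 12,"z": 12,"ax": 0,"ay": 0,"az": 0.2,"gripper": 1},
  ],
)

```text
clock: 5.38
position: [0.444, 0.2975, 0.1993]
ee_rot: [0.734, 0.679, -0.0, 0.0]
ft_force: [0.4, 0.3, -0.8]
grip_width: 0.082
grasp_force: 49.1
```

apply_moves(
  rows=[
    {"x": 0,"y": 0,"z": 6,"ax": 0,"ay": 0,"az": 0,"gripper": 1},
    {"x": 0,"y": 0,"z": 0,"ax": 0,"ay": 0,"az": 0,"gripper": 1},
    {"x": 0,"y": 0,"z": 0,"ax": 0,"ay": 0,"az": 0,"gripper": 1},
    {"x": 0,"y": 0,"z": 0,"ax": 0,"ay": 0,"az": 0,"gripper": 1},
  ],
)

```text
clock: 5.72
position: [0.4431, 0.2966, 0.1949]
ee_rot: [0.734, 0.679, 0.0, 0.0]
ft_force: [0.1, 0.2, -1.3]
grip_width: 0.083
grasp_force: 49.3
```

Run:
```python
from h import *
look('wrist','w7'); look('side','s7')
a=cv2.imread('pics/w7.png')[:270,150:400]; a=cv2.resize(a,None,fx=2,fy=2); b=cv2.imread('pics/s7.png')[70:220,110:240]; b=cv2.resize(b,None,fx=2.2,fy=2.2)
im=np.zeros((540,800,3),np.uint8); im[:a.shape[0],:a.shape[1]]=a; im[:b.shape[0],510:510+b.shape[1]]=b
for i in range(150,400,50): cv2.putText(im,str(i),(int((i-150)*2),10),0,.35,(0,0,255))
for i in range(0,270,50): cv2.putText(im,str(i),(0,int(i*2)+4),0,.35,(0,0,255))
cv2.imwrite('pics/m7.png',im)
```

```text
[0.4431 0.2966 0.1949] yaw -0.0779 z [ 0.  0. -1.] j [-0.88  0.16  0.23  1.78 -0.04  1.21 -0.72] t 5.7167 F [ 0.1  0.2 -1.3] 0.08302843686324882 49.27588015794754
[0.4431 0.2968 0.1952] yaw -0.0777 z [ 0.001  0.001 -1.   ] j [-0.88  0.16  0.23  1.78 -0.04  1.21 -0.72] t 5.7667 F [ 0.4 -0.4 -1. ] 0.0770342433633568 49.27600532770157
```

View pics/m7.png

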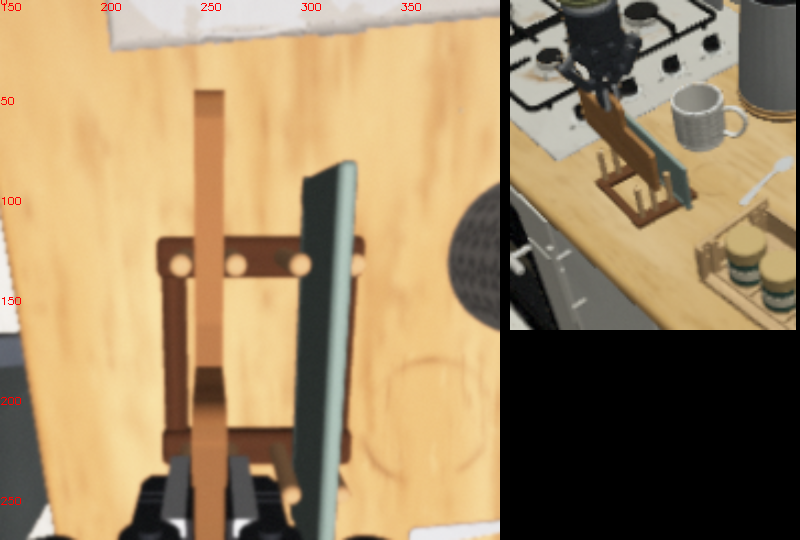

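The board (column 254) hangs centred between the left dowels at (240,132) and (268,132), so I'm lowering it.

apply_moves(
  rows=[
    {"x": 0,"y": 0,"z": 15,"ax": 0,"ay": 0,"az": 0,"gripper": 1},
    {"x": 0,"y": 0,"z": 15,"ax": 0,"ay": 0,"az": 0,"gripper": 1},
    {"x": 0,"y": 0,"z": 15,"ax": 0,"ay": 0,"az": 0,"gripper": 1},
    {"x": 0,"y": 0,"z": 10,"ax": 0,"ay": 0,"az": 0,"gripper": 1},
    {"x": 0,"y": 0,"z": 5,"ax": 0,"ay": 0,"az": 0,"gripper": 1},
  ],
)

```text
clock: 6.23
position: [0.4423, 0.2973, 0.1336]
ee_rot: [0.734, 0.68, -0.0, -0.0]
ft_force: [0.4, -0.4, -1.5]
grip_width: 0.081
grasp_force: 49.3
```

apply_moves(
  rows=[
    {"x": 0,"y": 0,"z": 5,"ax": 0,"ay": 0,"az": 0,"gripper": 1},
    {"x": 0,"y": 0,"z": 4,"ax": 0,"ay": 0,"az": 0,"gripper": 1},
    {"x": 0,"y": 0,"z": 0,"ax": 0,"ay": 0,"az": 0,"gripper": 1},
    {"x": 0,"y": 0,"z": 0,"ax": 0,"ay": 0,"az": 0,"gripper": 1},
  ],
)

```text
clock: 6.57
position: [0.4428, 0.298, 0.1257]
ee_rot: [0.734, 0.68, 0.0, -0.0]
ft_force: [-0.0, 0.5, -1.3]
grip_width: 0.08
grasp_force: 49.3
```

apply_moves(
  rows=[
    {"x": 0,"y": 0,"z": 2,"ax": 0,"ay": 0,"az": 0,"gripper": 1},
    {"x": 0,"y": 0,"z": 2,"ax": 0,"ay": 0,"az": 0,"gripper": 1},
    {"x": 0,"y": 0,"z": 0,"ax": 0,"ay": 0,"az": 0,"gripper": 1},
  ],
)

```text
clock: 6.82
position: [0.4426, 0.2979, 0.1211]
ee_rot: [0.734, 0.68, -0.0, -0.0]
ft_force: [-0.3, -0.3, -1.4]
grip_width: 0.079
grasp_force: 49.3
```

apply_moves(
  rows=[
    {"x": 0,"y": 0,"z": 2,"ax": 0,"ay": 0,"az": 0,"gripper": 1},
    {"x": 0,"y": 0,"z": 0,"ax": 0,"ay": 0,"az": 0,"gripper": 1},
    {"x": 0,"y": 0,"z": 0,"ax": 0,"ay": 0,"az": 0,"gripper": 1},
  ],
)

```text
clock: 7.07
position: [0.4426, 0.2979, 0.1192]
ee_rot: [0.733, 0.68, -0.0, -0.0]
ft_force: [-0.5, -0.5, -1.9]
grip_width: 0.081
grasp_force: 49.3
```

apply_moves(
  rows=[
    {"x": 0,"y": 0,"z": 1.5,"ax": 0,"ay": 0,"az": 0,"gripper": 1},
    {"x": 0,"y": 0,"z": 0,"ax": 0,"ay": 0,"az": 0,"gripper": 1},
    {"x": 0,"y": 0,"z": 0,"ax": 0,"ay": 0,"az": 0,"gripper": 1},
  ],
)

```text
clock: 7.32
position: [0.4426, 0.2978, 0.1177]
ee_rot: [0.734, 0.68, -0.0, -0.0]
ft_force: [0.2, 0.1, -1.5]
grip_width: 0.083
grasp_force: 49.3
```

apply_moves(
  rows=[
    {"x": 0,"y": 0,"z": 1.5,"ax": 0,"ay": 0,"az": 0,"gripper": 1},
    {"x": 0,"y": 0,"z": 0,"ax": 0,"ay": 0,"az": 0,"gripper": 1},
    {"x": 0,"y": 0,"z": 0,"ax": 0,"ay": 0,"az": 0,"gripper": 1},
  ],
)

```text
clock: 7.57
position: [0.4431, 0.298, 0.117]
ee_rot: [0.734, 0.68, 0.001, 0.0]
ft_force: [-1.1, -1.3, 6.1]
grip_width: 0.082
grasp_force: 50.3
```

apply_moves(
  rows=[
    {"x": 0,"y": 0,"z": 1.5,"ax": 0,"ay": 0,"az": 0,"gripper": 1},
    {"x": 0,"y": 0,"z": 0,"ax": 0,"ay": 0,"az": 0,"gripper": 1},
    {"x": 0,"y": 0,"z": 0,"ax": 0,"ay": 0,"az": 0,"gripper": 1},
  ],
)

```text
clock: 7.82
position: [0.4437, 0.298, 0.1169]
ee_rot: [0.734, 0.679, 0.001, 0.0]
ft_force: [-3.2, -5.4, 18.1]
grip_width: 0.081
grasp_force: 52.4
```

Run:
```python
from h import *
look('side','s8')
b=cv2.imread('pics/s8.png')[90:200,130:240]; b=cv2.resize(b,None,fx=5,fy=5,interpolation=cv2.INTER_CUBIC)
cv2.imwrite('pics/m8.png',b)
```

```text
[0.4437 0.298  0.1169] yaw -0.0768 z [ 0.002  0.001 -1.   ] j [-0.87  0.24  0.22  1.86 -0.06  1.04 -0.7 ] t 7.8167 F [-3.2 -5.4 18.1] 0.08089576338545107 52.43550002574921
```

View pics/m8.png

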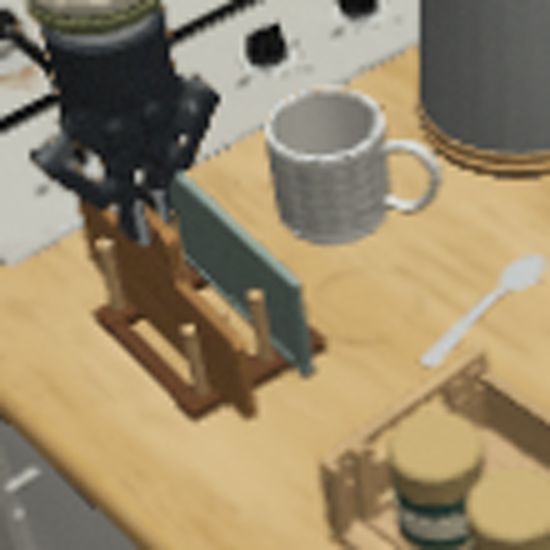

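The board stands between the dowels on the bar, and contact came at the predicted height. I'll relieve the push, open part way and rise.

apply_moves(
  rows=[
    {"x": 0,"y": 0,"z": -2,"ax": 0,"ay": 0,"az": 0,"gripper": 1},
    {"x": 0,"y": 0,"z": 0,"ax": 0,"ay": 0,"az": 0,"gripper": 0.7},
    {"x": 0,"y": 0,"z": 0,"ax": 0,"ay": 0,"az": 0,"gripper": 0.7},
    {"x": 0,"y": 0,"z": 0,"ax": 0,"ay": 0,"az": 0,"gripper": 0.7},
    {"x": 0,"y": 0,"z": 0,"ax": 0,"ay": 0,"az": 0,"gripper": 0.7},
  ],
)

```text
clock: 8.28
position: [0.4425, 0.2979, 0.1165]
ee_rot: [0.733, 0.68, -0.0, -0.0]
ft_force: [0.6, 0.1, 0.6]
grip_width: 0.302
grasp_force: 0.0
```

apply_moves(
  rows=[
    {"x": 0,"y": 0,"z": -15,"ax": 0,"ay": 0,"az": 0,"gripper": 0.7},
    {"x": 0,"y": 0,"z": -30,"ax": 0,"ay": 0,"az": 0,"gripper": 0.7},
    {"x": 0,"y": 0,"z": -40,"ax": 0,"ay": 0,"az": 0,"gripper": 0.4},
    {"x": 0,"y": 0,"z": -30,"ax": 0,"ay": 0,"az": 0,"gripper": 0},
    {"x": 0,"y": 0,"z": 0,"ax": 0,"ay": 0,"az": 0,"gripper": 0},
  ],
)

```text
clock: 8.7
position: [0.4448, 0.2994, 0.2382]
ee_rot: [0.734, 0.68, 0.005, 0.0]
ft_force: [0.5, 0.4, 0.1]
grip_width: 0.712
grasp_force: 0.0
```

Run:
```python
from h import *
look('wrist','w9'); c=load('w9')
hsv=cv2.cvtColor(c['color'],cv2.COLOR_RGB2HSV).astype(int)
g=c['color'].astype(int)
# predicted board outline at slot
ps=np.array([.442,.2934]); ya=np.array([np.sin(.078),np.cos(.078)])
for z,hw in((.088,105.5),(.128,32)):
    for s in(-1,1):
        q=ps+s*ya*hw/1000; print(z,s,proj(c,np.r_[q,z]).round(1))
for y in(.37,.35,.31,.29): 
    q=ps+ya*(y-ps[1]); z=.088 if y>.33 else .128
    u,v=proj(c,np.r_[q,z]); v=int(round(v)); print(z,round(u,1),v,[tuple(x) for x in g[v,int(u)-14:int(u)+15:2]])
plan([.465,.046,.2],.05)
```

```text
[0.4448 0.2994 0.2382] yaw -0.0764 z [ 0.007  0.006 -1.   ] j [-0.88  0.13  0.23  1.72 -0.03  1.29 -0.73] t 8.7 F [0.5 0.4 0.1] 0.7121273866207164 0.0
0.088 -1 [252.1 281.3]
0.088 1 [252.   78.6]
0.128 -1 [252. 235.]
0.128 1 [252.  165.6]
0.088 252.0 111 [(np.int64(240), np.int64(203), np.int64(143)), (np.int64(238), np.int64(199), np.int64(139)), (np.int64(233), np.int64(189), np.int64(128)), (np.int64(230), np.int64(184), np.int64(123)), (np.int64(231), np.int64(182), np.int64(122)), (np.int64(208), np.int64(144), np.int64(92)), (np.int64(203), np.int64(137), np.int64(86)), (np.int64(202), np.int64(136), np.int64(85)), (np.int64(205), np.int64(140), np.int64(88)), (np.int64(235), np.int64(192), np.int64(128)), (np.int64(238), np.int64(197), np.int64(135)), (np.int64(236), np.int64(195), np.int64(131)), (np.int64(237), np.int64(196), np.int64(134)), (np.int64(238), np.int64(198), np.int64(136)), (np.int64(238), np.int64(197), np.int64(134))]
0.088 252.0 133 [(np.int64(238), np.int64(199), np.int64(144)), (np.int64(238), np.int64(200), np.int64(147)), (np.int64(237), np.int64(196), n
[... 1438 characters left out ...]
35), np.int64(98), np.int64(66)), (np.int64(182), np.int64(140), np.int64(94)), (np.int64(178), np.int64(125), np.int64(82)), (np.int64(176), np.int64(117), np.int64(72)), (np.int64(177), np.int64(116), np.int64(72)), (np.int64(178), np.int64(117), np.int64(73)), (np.int64(175), np.int64(118), np.int64(74)), (np.int64(178), np.int64(134), np.int64(90)), (np.int64(178), np.int64(136), np.int64(92)), (np.int64(180), np.int64(140), np.int64(94)), (np.int64(180), np.int64(140), np.int64(94)), (np.int64(174), np.int64(131), np.int64(88))]
n 7 rv/row deg [ 0.04 -0.03 -1.03]
[-35.8, 5.7, 4.9] [-35.9, 5.1, 4.9] [-36.0, 4.4, 4.9] [-36.1, 3.8, 4.9] [-36.1, 3.1, 5.0] [-36.2, 2.5, 5.0] [-36.2, 1.8, 5.0]
```

The board stands upright where it should, with its image centre within 1 px of the prediction. On to the left tin at about (0.470, 0.045).

apply_moves(
  rows=[
    {"x": -36,"y": 6,"z": 5,"ax": 0,"ay": 0,"az": -1,"gripper": 0},
    {"x": -36,"y": 6,"z": 5,"ax": 0,"ay": 0,"az": -1,"gripper": 0},
    {"x": -36,"y": 5,"z": 5,"ax": 0,"ay": 0,"az": -1,"gripper": 0},
    {"x": -36,"y": 5,"z": 5,"ax": 0,"ay": 0,"az": -1,"gripper": 0},
    {"x": -36,"y": 4,"z": 5,"ax": 0,"ay": 0,"az": -1,"gripper": 0},
  ],
)

```text
clock: 9.17
position: [0.4605, 0.1151, 0.2055]
ee_rot: [0.703, 0.711, -0.001, -0.0]
ft_force: [0.8, -0.5, 0.0]
grip_width: 0.997
grasp_force: 0.0
```

apply_moves(
  rows=[
    {"x": -36,"y": 3,"z": 5,"ax": 0,"ay": 0,"az": -1,"gripper": 0},
    {"x": -36,"y": 3,"z": 5,"ax": 0,"ay": 0,"az": -1,"gripper": 0},
    {"x": 0,"y": 0,"z": 0,"ax": 0,"ay": 0,"az": 0,"gripper": 0},
    {"x": 0,"y": 0,"z": 0,"ax": 0,"ay": 0,"az": 0,"gripper": 0},
    {"x": 0,"y": 0,"z": 0,"ax": 0,"ay": 0,"az": 0,"gripper": 0},
  ],
)

```text
clock: 9.58
position: [0.4682, 0.0456, 0.1961]
ee_rot: [0.691, 0.723, -0.0, -0.0]
ft_force: [0.3, 0.6, -0.2]
grip_width: 1.0
grasp_force: 0.0
```

```bash
cat >> h.py <<'E'
def lids(c,guess,r=.029,z=.08):
    "fit lid centres: maximise colour contrast of disc vs ring around it, over x,y"
    L=cv2.cvtColor(c['color'],cv2.COLOR_RGB2LAB).astype(float)
    a=np.linspace(0,2*np.pi,48,endpoint=False); out=[]
    for g in guess:
        best=(-1,)
        for dx in np.arange(-.012,.0121,.001):
            for dy in np.arange(-.012,.0121,.001):
                v=[]
                for rr in(r-.003,r+.003):
                    p=[proj(c,[g[0]+dx+rr*np.cos(t),g[1]+dy+rr*np.sin(t),z]) for t in a]
                    q=np.round(p).astype(int); ok=(q[:,0]>=0)&(q[:,0]<512)&(q[:,1]>=0)&(q[:,1]<384); q=np.clip(q,0,[511,383]); v.append(np.where(ok[:,None],L[q[:,1],q[:,0]],np.nan))
                s=np.nanmean(np.minimum(np.linalg.norm(v[0]-v[1],axis=1),40))
                if s>best[0]: best=(s,g[0]+dx,g[1]+dy)
        out.append(best)
    return np.round(out,4)
E
python3 - <<'E'
from h import *
look('wrist','w10'); 
print(lids(load('w3'),[(.4705,.0455),(.473,-.0235)])); print(lids(load('w2'),[(.4705,.0455),(.473,-.0235),(.4766,-.0914)])); print(lids(load('w5'),[(.4705,.0455),(.473,-.0235),(.4766,-.0914)]))
plan([.4703,.0453,.04],.05)
E
```

```text
[0.4682 0.0456 0.1961] yaw 0.046 z [-0.001 -0.    -1.   ] j [-0.62  0.01  0.44  1.94 -0.    1.2  -0.14] t 9.5833 F [ 0.3  0.6 -0.2] 1.0004289711205099 0.0
[[ 3.47159e+01  4.66500e-01  4.45000e-02]
 [ 3.51657e+01  4.69000e-01 -2.45000e-02]]
[[ 3.56852e+01  4.65500e-01  4.55000e-02]
 [ 3.66108e+01  4.70000e-01 -2.55000e-02]
 [ 3.61716e+01  4.77600e-01 -9.54000e-02]]
[[ 3.56347e+01  4.66500e-01  4.45000e-02]
 [ 3.63988e+01  4.70000e-01 -2.45000e-02]
 [ 3.23272e+01  4.73600e-01 -9.14000e-02]]
n 4 rv/row deg [-0.01  0.   -0.04]
[-0.2, 0.5, 39.1] [-0.2, 0.5, 39.1] [-0.2, 0.5, 39.1] [-0.2, 0.5, 39.1]
```

apply_moves(
  rows=[
    {"x": 0,"y": -0.5,"z": 40,"ax": 0,"ay": 0,"az": -0.4,"gripper": 0},
    {"x": 0,"y": 0,"z": 40,"ax": 0,"ay": 0,"az": 0,"gripper": 0},
    {"x": 0,"y": 0,"z": 40,"ax": 0,"ay": 0,"az": 0,"gripper": 0},
    {"x": 0,"y": 0,"z": 25,"ax": 0,"ay": 0,"az": 0,"gripper": 0},
    {"x": 0,"y": 0,"z": 11,"ax": 0,"ay": 0,"az": 0,"gripper": 0},
  ],
)

```text
clock: 10.05
position: [0.4656, 0.0459, 0.0372]
ee_rot: [0.687, 0.726, -0.002, -0.001]
ft_force: [-0.5, 0.1, -0.9]
grip_width: 0.999
grasp_force: 0.0
```

apply_moves(
  rows=[
    {"x": 0,"y": 0,"z": 0,"ax": 0,"ay": 0,"az": 0,"gripper": 0.15},
    {"x": 0,"y": 0,"z": 0,"ax": 0,"ay": 0,"az": 0,"gripper": 0.25},
    {"x": 0,"y": 0,"z": 0,"ax": 0,"ay": 0,"az": 0,"gripper": 1},
    {"x": 0,"y": 0,"z": 0,"ax": 0,"ay": 0,"az": 0,"gripper": 1},
    {"x": 0,"y": 0,"z": 0,"ax": 0,"ay": 0,"az": 0,"gripper": 1},
  ],
  newtons=45,
)

```text
clock: 10.47
position: [0.4696, 0.0456, 0.0426]
ee_rot: [0.688, 0.726, 0.002, 0.001]
ft_force: [-1.1, 0.7, 8.8]
grip_width: 0.651
grasp_force: 49.1
```

apply_moves(
  rows=[
    {"x": 0,"y": 0,"z": 0,"ax": 0,"ay": 0,"az": 0,"gripper": 1},
    {"x": 0,"y": 0,"z": 0,"ax": 0,"ay": 0,"az": 0,"gripper": 1},
    {"x": 0,"y": 0,"z": 0,"ax": 0,"ay": 0,"az": 0,"gripper": 1},
  ],
)

```text
clock: 10.72
position: [0.4696, 0.0456, 0.0426]
ee_rot: [0.688, 0.726, 0.002, 0.001]
ft_force: [-0.2, 0.4, 8.3]
grip_width: 0.654
grasp_force: 49.1
```

apply_moves(
  rows=[
    {"x": 0,"y": 0,"z": -5,"ax": 0,"ay": 0,"az": 0,"gripper": 1},
    {"x": 0,"y": 0,"z": -10,"ax": 0,"ay": 0,"az": 0,"gripper": 1},
    {"x": 0,"y": 0,"z": -10,"ax": 0,"ay": 0,"az": 0,"gripper": 1},
    {"x": 0,"y": 0,"z": -10,"ax": 0,"ay": 0,"az": 0,"gripper": 1},
    {"x": 0,"y": 0,"z": -5,"ax": 0,"ay": 0,"az": 0,"gripper": 1},
  ],
)

```text
clock: 11.13
position: [0.4689, 0.0452, 0.0828]
ee_rot: [0.688, 0.726, 0.001, 0.0]
ft_force: [0.7, 0.7, -2.4]
grip_width: 0.66
grasp_force: 48.3
```

apply_moves(
  rows=[
    {"x": 0,"y": 0,"z": 0,"ax": 0,"ay": 0,"az": 0,"gripper": 1},
    {"x": 0,"y": 0,"z": 0,"ax": 0,"ay": 0,"az": 0,"gripper": 1},
    {"x": 0,"y": 0,"z": 0,"ax": 0,"ay": 0,"az": 0,"gripper": 1},
    {"x": 0,"y": 0,"z": 0,"ax": 0,"ay": 0,"az": 0,"gripper": 1},
    {"x": 0,"y": 0,"z": 0,"ax": 0,"ay": 0,"az": 0,"gripper": 1},
  ],
)

```text
clock: 11.55
position: [0.4678, 0.045, 0.0804]
ee_rot: [0.688, 0.726, -0.0, -0.0]
ft_force: [0.2, -0.4, -3.6]
grip_width: 0.657
grasp_force: 48.3
```

apply_moves(
  rows=[
    {"x": 0,"y": 0,"z": 0,"ax": 0,"ay": 0,"az": 0,"gripper": 1},
  ],
)

```text
clock: 11.63
position: [0.4679, 0.0449, 0.0805]
ee_rot: [0.688, 0.726, -0.0, -0.0]
ft_force: [0.4, -0.2, -3.0]
grip_width: 0.656
grasp_force: 48.3
```

Run:
```python
from h import *
c=look('wrist','w11'); f=[get_obs()['ft_force']]
for i in range(4): camera('wrist'); f.append(get_obs()['ft_force'])
print(np.mean(f,0),np.array(f)[:,2].round(2), get_obs()['tau'].round(2))
```

```text
[0.4679 0.0449 0.0805] yaw 0.0529 z [-0.001 -0.    -1.   ] j [-0.61  0.16  0.44  2.06 -0.09  0.94 -0.06] t 11.6333 F [ 0.4 -0.2 -3. ] 0.6555786844603329 48.25150481890887
[ 0.08123195 -0.12100047 -2.56501298] [-2.5  -2.96 -2.29 -2.66 -2.42] [ 0.000e+00 -3.976e+01  2.920e+00 -3.315e+01  2.000e-02  0.000e+00
  0.000e+00]
```

About 2.6 N, so the left tin is nearly empty. I'll set it back.

apply_moves(
  rows=[
    {"x": 0,"y": 0,"z": 10,"ax": 0,"ay": 0,"az": 0,"gripper": 1},
    {"x": 0,"y": 0,"z": 10,"ax": 0,"ay": 0,"az": 0,"gripper": 1},
    {"x": 0,"y": 0,"z": 10,"ax": 0,"ay": 0,"az": 0,"gripper": 1},
    {"x": 0,"y": 0,"z": 5,"ax": 0,"ay": 0,"az": 0,"gripper": 1},
    {"x": 0,"y": 0,"z": 2,"ax": 0,"ay": 0,"az": 0,"gripper": 1},
  ],
)

```text
clock: 12.3
position: [0.4679, 0.0448, 0.0426]
ee_rot: [0.688, 0.726, -0.001, -0.0]
ft_force: [-1.8, -1.4, 10.1]
grip_width: 0.653
grasp_force: 50.2
```

apply_moves(
  rows=[
    {"x": 0,"y": 0,"z": 1.5,"ax": 0,"ay": 0,"az": 0,"gripper": 1},
    {"x": 0,"y": 0,"z": 0,"ax": 0,"ay": 0,"az": 0,"gripper": 1},
    {"x": 0,"y": 0,"z": 0,"ax": 0,"ay": 0,"az": 0,"gripper": 1},
  ],
)

```text
clock: 12.55
position: [0.4679, 0.0448, 0.0426]
ee_rot: [0.688, 0.725, -0.0, -0.0]
ft_force: [-3.7, -1.0, 7.8]
grip_width: 0.651
grasp_force: 49.9
```

apply_moves(
  rows=[
    {"x": 0,"y": 0,"z": -1,"ax": 0,"ay": 0,"az": 0,"gripper": 0},
    {"x": 0,"y": 0,"z": 0,"ax": 0,"ay": 0,"az": 0,"gripper": 0},
    {"x": 0,"y": 0,"z": 0,"ax": 0,"ay": 0,"az": 0,"gripper": 0},
    {"x": 0,"y": 0,"z": 0,"ax": 0,"ay": 0,"az": 0,"gripper": 0},
    {"x": 0,"y": 0,"z": -5,"ax": 0,"ay": 0,"az": 0,"gripper": 0},
  ],
)

```text
clock: 12.97
position: [0.4675, 0.0449, 0.0477]
ee_rot: [0.688, 0.726, -0.001, -0.0]
ft_force: [0.0, -0.3, -0.5]
grip_width: 1.002
grasp_force: 0.0
```

apply_moves(
  rows=[
    {"x": 0,"y": 0,"z": -20,"ax": 0,"ay": 0,"az": 0,"gripper": 0},
    {"x": 0,"y": 0,"z": -30,"ax": 0,"ay": 0,"az": 0,"gripper": 0},
    {"x": 0,"y": 0,"z": -35,"ax": 0,"ay": 0,"az": 0,"gripper": 0},
    {"x": -34,"y": 0,"z": -10,"ax": 0,"ay": 0,"az": 0,"gripper": 0},
    {"x": -34,"y": 0,"z": 0,"ax": 0,"ay": 0,"az": 0,"gripper": 0},
  ],
)

```text
clock: 13.38
position: [0.4737, -0.0221, 0.1469]
ee_rot: [0.687, 0.727, 0.003, 0.001]
ft_force: [0.6, -1.4, -0.5]
grip_width: 0.997
grasp_force: 0.0
```

apply_moves(
  rows=[
    {"x": 0,"y": 0,"z": 0,"ax": 0,"ay": 0,"az": 0,"gripper": 0},
    {"x": 0,"y": 0,"z": 0,"ax": 0,"ay": 0,"az": 0,"gripper": 0},
    {"x": 0,"y": 0,"z": 0,"ax": 0,"ay": 0,"az": 0,"gripper": 0},
  ],
)

```text
clock: 13.63
position: [0.4716, -0.0226, 0.1434]
ee_rot: [0.688, 0.725, 0.0, -0.0]
ft_force: [0.3, -0.5, -0.6]
grip_width: 1.002
grasp_force: 0.0
```

Run:
```python
from h import *
c=look('wrist','w12'); print(lids(c,[(.468,.0445),(.4697,-.0248)]))
```

```text
[ 0.4716 -0.0226  0.1434] yaw 0.0527 z [-0.  0. -1.] j [-0.54  0.07  0.52  2.   -0.04  1.08  0.05] t 13.6333 F [ 0.3 -0.5 -0.6] 1.001923874348934 0.0
[[ 3.41483e+01  4.65000e-01  4.25000e-02]
 [ 3.63005e+01  4.71700e-01 -2.38000e-02]]
```

apply_moves(
  rows=[
    {"x": -1,"y": -0.5,"z": 35,"ax": 0,"ay": 0,"az": 0,"gripper": 0},
    {"x": 0,"y": 0,"z": 35,"ax": 0,"ay": 0,"az": 0,"gripper": 0},
    {"x": 0,"y": 0,"z": 21,"ax": 0,"ay": 0,"az": 0,"gripper": 0},
    {"x": 0,"y": 0,"z": 10,"ax": 0,"ay": 0,"az": 0,"gripper": 0},
    {"x": 0,"y": 0,"z": 0,"ax": 0,"ay": 0,"az": 0,"gripper": 0},
  ],
)

```text
clock: 14.1
position: [0.4698, -0.0232, 0.0404]
ee_rot: [0.688, 0.726, -0.002, -0.001]
ft_force: [-0.1, 0.1, 0.6]
grip_width: 0.998
grasp_force: 0.0
```

apply_moves(
  rows=[
    {"x": 0,"y": 0,"z": 0,"ax": 0,"ay": 0,"az": 0,"gripper": 0.15},
    {"x": 0,"y": 0,"z": 0,"ax": 0,"ay": 0,"az": 0,"gripper": 0.25},
    {"x": 0,"y": 0,"z": 0,"ax": 0,"ay": 0,"az": 0,"gripper": 1},
    {"x": 0,"y": 0,"z": 0,"ax": 0,"ay": 0,"az": 0,"gripper": 1},
    {"x": 0,"y": 0,"z": 0,"ax": 0,"ay": 0,"az": 0,"gripper": 1},
  ],
)

```text
clock: 14.52
position: [0.4728, -0.0236, 0.044]
ee_rot: [0.688, 0.726, 0.001, 0.001]
ft_force: [-0.4, 1.0, 6.4]
grip_width: 0.656
grasp_force: 47.6
```

apply_moves(
  rows=[
    {"x": 0,"y": 0,"z": 0,"ax": 0,"ay": 0,"az": 0,"gripper": 1},
    {"x": 0,"y": 0,"z": 0,"ax": 0,"ay": 0,"az": 0,"gripper": 1},
    {"x": 0,"y": 0,"z": 0,"ax": 0,"ay": 0,"az": 0,"gripper": 1},
  ],
)

```text
clock: 14.77
position: [0.4728, -0.0236, 0.044]
ee_rot: [0.688, 0.726, 0.002, 0.001]
ft_force: [-0.0, 0.3, 6.4]
grip_width: 0.654
grasp_force: 47.6
```

apply_moves(
  rows=[
    {"x": 0,"y": 0,"z": -5,"ax": 0,"ay": 0,"az": 0,"gripper": 1},
    {"x": 0,"y": 0,"z": -10,"ax": 0,"ay": 0,"az": 0,"gripper": 1},
    {"x": 0,"y": 0,"z": -10,"ax": 0,"ay": 0,"az": 0,"gripper": 1},
    {"x": 0,"y": 0,"z": -10,"ax": 0,"ay": 0,"az": 0,"gripper": 1},
    {"x": 0,"y": 0,"z": -5,"ax": 0,"ay": 0,"az": 0,"gripper": 1},
  ],
)

```text
clock: 15.18
position: [0.4719, -0.0239, 0.0842]
ee_rot: [0.688, 0.726, 0.001, 0.0]
ft_force: [0.7, -0.4, -2.1]
grip_width: 0.656
grasp_force: 50.0
```

apply_moves(
  rows=[
    {"x": 0,"y": 0,"z": 0,"ax": 0,"ay": 0,"az": 0,"gripper": 1},
    {"x": 0,"y": 0,"z": 0,"ax": 0,"ay": 0,"az": 0,"gripper": 1},
    {"x": 0,"y": 0,"z": 0,"ax": 0,"ay": 0,"az": 0,"gripper": 1},
    {"x": 0,"y": 0,"z": 0,"ax": 0,"ay": 0,"az": 0,"gripper": 1},
    {"x": 0,"y": 0,"z": 0,"ax": 0,"ay": 0,"az": 0,"gripper": 1},
  ],
)

```text
clock: 15.6
position: [0.4709, -0.024, 0.0818]
ee_rot: [0.688, 0.726, -0.0, -0.0]
ft_force: [-0.4, 0.5, -1.8]
grip_width: 0.655
grasp_force: 50.1
```

apply_moves(
  rows=[
    {"x": 0,"y": 0,"z": 0,"ax": 0,"ay": 0,"az": 0,"gripper": 1},
  ],
)

```text
clock: 15.68
position: [0.471, -0.024, 0.0819]
ee_rot: [0.688, 0.726, -0.0, -0.0]
ft_force: [-0.3, 0.2, -2.2]
grip_width: 0.656
grasp_force: 50.1
```

Run:
```python
from h import *
c=look('wrist','w13'); f=[get_obs()['ft_force']]
for i in range(4): camera('wrist'); f.append(get_obs()['ft_force'])
print(np.mean(f,0),np.array(f)[:,2].round(2)); print(lids(c,[(.468,.0445)]))
```

```text
[ 0.471  -0.024   0.0819] yaw 0.0529 z [-0.001 -0.    -1.   ] j [-0.53  0.17  0.52  2.06 -0.1   0.94  0.1 ] t 15.6833 F [-0.3  0.2 -2.2] 0.6557300946422552 50.05067823221907
[-0.09384042  0.2087354  -2.80529814] [-2.07 -2.54 -2.94 -2.99 -3.49]
[[36.428   0.465   0.0425]]
```

The middle tin is also light, at about 2.8 N. I'll set it back.

apply_moves(
  rows=[
    {"x": 0,"y": 0,"z": 10,"ax": 0,"ay": 0,"az": 0,"gripper": 1},
    {"x": 0,"y": 0,"z": 10,"ax": 0,"ay": 0,"az": 0,"gripper": 1},
    {"x": 0,"y": 0,"z": 10,"ax": 0,"ay": 0,"az": 0,"gripper": 1},
    {"x": 0,"y": 0,"z": 5,"ax": 0,"ay": 0,"az": 0,"gripper": 1},
    {"x": 0,"y": 0,"z": 2,"ax": 0,"ay": 0,"az": 0,"gripper": 1},
  ],
)

```text
clock: 16.35
position: [0.4718, -0.0239, 0.0442]
ee_rot: [0.688, 0.726, 0.0, 0.0]
ft_force: [3.7, 1.4, -0.4]
grip_width: 0.654
grasp_force: 50.9
```

apply_moves(
  rows=[
    {"x": 0,"y": 0,"z": 1.5,"ax": 0,"ay": 0,"az": 0,"gripper": 1},
    {"x": 0,"y": 0,"z": 0,"ax": 0,"ay": 0,"az": 0,"gripper": 1},
    {"x": 0,"y": 0,"z": 0,"ax": 0,"ay": 0,"az": 0,"gripper": 1},
  ],
)

```text
clock: 16.6
position: [0.4717, -0.024, 0.0439]
ee_rot: [0.688, 0.726, 0.0, 0.0]
ft_force: [1.6, -0.0, 1.7]
grip_width: 0.656
grasp_force: 51.1
```

apply_moves(
  rows=[
    {"x": 0,"y": 0,"z": 0,"ax": 0,"ay": 0,"az": 0,"gripper": 0},
    {"x": 0,"y": 0,"z": 0,"ax": 0,"ay": 0,"az": 0,"gripper": 0},
    {"x": 0,"y": 0,"z": 0,"ax": 0,"ay": 0,"az": 0,"gripper": 0},
    {"x": 0,"y": 0,"z": 0,"ax": 0,"ay": 0,"az": 0,"gripper": 0},
    {"x": 0,"y": 0,"z": -5,"ax": 0,"ay": 0,"az": 0,"gripper": 0},
  ],
)

```text
clock: 17.02
position: [0.4705, -0.0239, 0.0482]
ee_rot: [0.688, 0.726, -0.001, -0.001]
ft_force: [-0.6, -0.2, -0.1]
grip_width: 0.995
grasp_force: 0.0
```

apply_moves(
  rows=[
    {"x": 0,"y": 0,"z": -20,"ax": 0,"ay": 0,"az": 0,"gripper": 0},
    {"x": 0,"y": 0,"z": -30,"ax": 0,"ay": 0,"az": 0,"gripper": 0},
    {"x": 0,"y": 0,"z": -35,"ax": 0,"ay": 0,"az": 0,"gripper": 0},
    {"x": -34,"y": 0,"z": -10,"ax": 0,"ay": 0,"az": 0,"gripper": 0},
    {"x": -34,"y": 0,"z": 0,"ax": 0,"ay": 0,"az": 0,"gripper": 0},
  ],
)

```text
clock: 17.43
position: [0.477, -0.0912, 0.1474]
ee_rot: [0.687, 0.727, 0.003, 0.002]
ft_force: [1.7, -1.5, 0.3]
grip_width: 0.999
grasp_force: 0.0
```

apply_moves(
  rows=[
    {"x": 0,"y": 0,"z": 0,"ax": 0,"ay": 0,"az": 0,"gripper": 0},
    {"x": 0,"y": 0,"z": 0,"ax": 0,"ay": 0,"az": 0,"gripper": 0},
    {"x": 0,"y": 0,"z": 0,"ax": 0,"ay": 0,"az": 0,"gripper": 0},
  ],
)

```text
clock: 17.68
position: [0.4747, -0.0916, 0.1438]
ee_rot: [0.688, 0.725, 0.0, -0.0]
ft_force: [0.4, 0.6, 0.7]
grip_width: 0.999
grasp_force: 0.0
```

Run:
```python
from h import *
c=look('wrist','w14'); print(lids(c,[(.468,.0445),(.4707,-.0245),(.4735,-.0914)]))
```

```text
[ 0.4747 -0.0916  0.1438] yaw 0.0526 z [-0.  0. -1.] j [-0.46  0.1   0.59  1.98 -0.07  1.08  0.21] t 17.6833 F [0.4 0.6 0.7] 0.9985335678038698 0.0
[[ 3.67136e+01  4.64000e-01  4.45000e-02]
 [ 3.33811e+01  4.68700e-01 -2.45000e-02]
 [ 3.44074e+01  4.75500e-01 -8.94000e-02]]
```

apply_moves(
  rows=[
    {"x": 0,"y": 0,"z": 35,"ax": 0,"ay": 0,"az": 0,"gripper": 0},
    {"x": 0,"y": 0,"z": 35,"ax": 0,"ay": 0,"az": 0,"gripper": 0},
    {"x": 0,"y": 0,"z": 20,"ax": 0,"ay": 0,"az": 0,"gripper": 0},
    {"x": 0,"y": 0,"z": 10,"ax": 0,"ay": 0,"az": 0,"gripper": 0},
    {"x": 0,"y": 0,"z": 0,"ax": 0,"ay": 0,"az": 0,"gripper": 0},
  ],
)

```text
clock: 18.15
position: [0.4735, -0.0909, 0.0419]
ee_rot: [0.688, 0.726, -0.001, -0.001]
ft_force: [-0.7, -0.6, 0.1]
grip_width: 0.996
grasp_force: 0.0
```

apply_moves(
  rows=[
    {"x": 0,"y": 0,"z": 0,"ax": 0,"ay": 0,"az": 0,"gripper": 0.15},
    {"x": 0,"y": 0,"z": 0,"ax": 0,"ay": 0,"az": 0,"gripper": 0.25},
    {"x": 0,"y": 0,"z": 0,"ax": 0,"ay": 0,"az": 0,"gripper": 1},
    {"x": 0,"y": 0,"z": 0,"ax": 0,"ay": 0,"az": 0,"gripper": 1},
    {"x": 0,"y": 0,"z": 0,"ax": 0,"ay": 0,"az": 0,"gripper": 1},
  ],
  newtons=60,
)

```text
clock: 18.57
position: [0.4773, -0.0917, 0.0458]
ee_rot: [0.688, 0.726, 0.002, 0.002]
ft_force: [3.5, 0.1, 8.2]
grip_width: 0.654
grasp_force: 63.5
```

apply_moves(
  rows=[
    {"x": 0,"y": 0,"z": 0,"ax": 0,"ay": 0,"az": 0,"gripper": 1},
    {"x": 0,"y": 0,"z": 0,"ax": 0,"ay": 0,"az": 0,"gripper": 1},
    {"x": 0,"y": 0,"z": 0,"ax": 0,"ay": 0,"az": 0,"gripper": 1},
  ],
)

```text
clock: 18.82
position: [0.4773, -0.0917, 0.0458]
ee_rot: [0.688, 0.726, 0.002, 0.002]
ft_force: [2.4, 1.3, 8.5]
grip_width: 0.653
grasp_force: 63.5
```

apply_moves(
  rows=[
    {"x": 0,"y": 0,"z": -5,"ax": 0,"ay": 0,"az": 0,"gripper": 1},
    {"x": 0,"y": 0,"z": -10,"ax": 0,"ay": 0,"az": 0,"gripper": 1},
    {"x": 0,"y": 0,"z": -10,"ax": 0,"ay": 0,"az": 0,"gripper": 1},
    {"x": 0,"y": 0,"z": -10,"ax": 0,"ay": 0,"az": 0,"gripper": 1},
    {"x": 0,"y": 0,"z": -5,"ax": 0,"ay": 0,"az": 0,"gripper": 1},
  ],
)

```text
clock: 19.23
position: [0.4751, -0.092, 0.0854]
ee_rot: [0.688, 0.725, 0.001, 0.0]
ft_force: [0.4, 0.2, -5.6]
grip_width: 0.652
grasp_force: 68.0
```

apply_moves(
  rows=[
    {"x": 0,"y": 0,"z": 0,"ax": 0,"ay": 0,"az": 0,"gripper": 1},
    {"x": 0,"y": 0,"z": 0,"ax": 0,"ay": 0,"az": 0,"gripper": 1},
    {"x": 0,"y": 0,"z": 0,"ax": 0,"ay": 0,"az": 0,"gripper": 1},
    {"x": 0,"y": 0,"z": 0,"ax": 0,"ay": 0,"az": 0,"gripper": 1},
    {"x": 0,"y": 0,"z": 0,"ax": 0,"ay": 0,"az": 0,"gripper": 1},
  ],
)

```text
clock: 19.65
position: [0.4745, -0.0918, 0.0833]
ee_rot: [0.688, 0.726, -0.0, -0.0]
ft_force: [0.4, 0.2, -5.0]
grip_width: 0.655
grasp_force: 68.0
```

apply_moves(
  rows=[
    {"x": 0,"y": 0,"z": 0,"ax": 0,"ay": 0,"az": 0,"gripper": 1},
  ],
)

```text
clock: 19.73
position: [0.4746, -0.0918, 0.0834]
ee_rot: [0.688, 0.726, -0.0, -0.0]
ft_force: [0.2, -0.2, -5.5]
grip_width: 0.656
grasp_force: 68.0
```

Run:
```python
from h import *
c=look('wrist','w15'); f=[get_obs()['ft_force']]
for i in range(4): camera('wrist'); f.append(get_obs()['ft_force'])
print(np.mean(f,0),np.array(f)[:,2].round(2)); print(lids(c,[(.468,.0445),(.4707,-.0245)]))
```

```text
[ 0.4746 -0.0918  0.0834] yaw 0.0529 z [-0.001 -0.    -1.   ] j [-0.44  0.2   0.59  2.03 -0.14  0.95  0.27] t 19.7333 F [ 0.2 -0.2 -5.5] 0.6563518228940672 67.98535213340074
[ 0.40424835 -0.14076712 -5.63971513] [-4.68 -5.79 -6.05 -6.06 -5.62]
[[ 4.00000e+01  4.56000e-01  4.65000e-02]
 [ 3.58617e+01  4.68700e-01 -2.55000e-02]]h.py:53: RuntimeWarning: Mean of empty slice
  s=np.nanmean(np.minimum(np.linalg.norm(v[0]-v[1],axis=1),40))
```

The right tin reads about 5.6 N, so it's the full one. I'll raise it to a base height of about 0.19 m.

apply_moves(
  rows=[
    {"x": 0,"y": 0,"z": -10,"ax": 0,"ay": 0,"az": 0,"gripper": 1},
    {"x": 0,"y": 0,"z": -20,"ax": 0,"ay": 0,"az": 0,"gripper": 1},
    {"x": 0,"y": 0,"z": -20,"ax": 0,"ay": 0,"az": 0,"gripper": 1},
    {"x": 0,"y": 0,"z": -20,"ax": 0,"ay": 0,"az": 0,"gripper": 1},
    {"x": 0,"y": 0,"z": -20,"ax": 0,"ay": 0,"az": 0,"gripper": 1},
  ],
)

```text
clock: 20.4
position: [0.4747, -0.0921, 0.1755]
ee_rot: [0.688, 0.725, 0.0, 0.0]
ft_force: [0.4, 0.7, -5.6]
grip_width: 0.657
grasp_force: 67.8
```

apply_moves(
  rows=[
    {"x": 0,"y": 0,"z": -20,"ax": 0,"ay": 0,"az": 0,"gripper": 1},
    {"x": 0,"y": 0,"z": -20,"ax": 0,"ay": 0,"az": 0,"gripper": 1},
    {"x": 0,"y": 0,"z": -10,"ax": 0,"ay": 0,"az": 0,"gripper": 1},
    {"x": 0,"y": 0,"z": 0,"ax": 0,"ay": 0,"az": 0,"gripper": 1},
    {"x": 0,"y": 0,"z": 0,"ax": 0,"ay": 0,"az": 0,"gripper": 1},
  ],
)

```text
clock: 20.82
position: [0.4748, -0.0918, 0.2237]
ee_rot: [0.688, 0.726, 0.0, 0.0]
ft_force: [0.9, 0.2, -6.1]
grip_width: 0.655
grasp_force: 68.1
```

apply_moves(
  rows=[
    {"x": 0,"y": 0,"z": 0,"ax": 0,"ay": 0,"az": 0,"gripper": 1},
    {"x": 0,"y": 0,"z": 0,"ax": 0,"ay": 0,"az": 0,"gripper": 1},
    {"x": 0,"y": 0,"z": 0,"ax": 0,"ay": 0,"az": 0,"gripper": 1},
    {"x": 0,"y": 0,"z": 0,"ax": 0,"ay": 0,"az": 0,"gripper": 1},
    {"x": 0,"y": 0,"z": 0,"ax": 0,"ay": 0,"az": 0,"gripper": 1},
  ],
)

```text
clock: 21.23
position: [0.4747, -0.0918, 0.2234]
ee_rot: [0.688, 0.726, -0.0, -0.0]
ft_force: [-0.4, -0.8, -5.3]
grip_width: 0.654
grasp_force: 68.1
```

Run:
```python
from h import *
c=look('wrist','w16'); print(lids(c,[(.466,.0445),(.4697,-.0245)])); camera('top')
print(get_obs()['ft_force'],np.abs(get_obs()['joint_velocities']).max(),get_obs()['position'])
```

```text
[ 0.4747 -0.0918  0.2234] yaw 0.053 z [-0.001 -0.    -1.   ] j [-0.49  0.01  0.6   1.88 -0.01  1.26  0.16] t 21.2333 F [-0.4 -0.8 -5.3] 0.6544402333691286 68.10662572039291
[[ 3.80908e+01  4.65000e-01  4.35000e-02]
 [ 3.16808e+01  4.68700e-01 -2.45000e-02]]
[-0.02735444 -0.950158   -5.31533908] 0.002791893848816268 [ 0.47480606 -0.09183203  0.22357604]
```

The arm is still, the other two lids are where they should be, and the held tin is steady. Handing in.

```bash
python3 -c "
from workcell import *
print(hand_in())"
```

```text
the job is handed in; nothing more can be done
None
```

I handed the job in with the right tin held upright and still, its base about 18 cm above the worktop. It weighed about 5.6 N against 2.6 N (left) and 2.8 N (middle), so it is the full one. Both light tins are back in their bays and the board stands in the rack's free slot; the hand-in returned no verdict.

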